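# Fetch the barrel from behind the pots and put the display back

### The job

A customer buys the little wooden barrel that stands behind the three tall clay pots in the display crate. Set the three pots aside upright in the pink tray, then stand the barrel upright in the middle of the open mailing box, and after that put each pot back upright exactly where it stood in the crate. Clay breaks: set everything down gently, drop or topple nothing, and leave the flower basket, the miniature well and the bowl alone.

Things in the scene. Friction and masses are not known exactly. Their poses are not given: they have to be found in the camera images.
- barrel: Small weathered wooden barrel with dark hoops, closed at both ends, upright: 62 mm tall, 58 mm across at mid height, 48 at the ends, about 0.12 kg. Origin: centre of its underside; z up. It stands at the back of the crate, 11 to 21 mm from the pots round it and 9 mm from the back wall: fingers fit beside it (along the crate's y, at mid height) only once the pots are gone.
- vase: Tall terracotta vase with an egg-shaped belly (60 mm across) and a flared rim: 130 mm tall, neck 30 mm across from 86 to 118 mm above its underside, rim 39 mm across. Round all about. About 0.24 kg, its centre of mass (like the other pots') near mid height, so that held by the neck it can swing if carried in jerks. Origin: centre of its underside; z up.
- jug: Terracotta jug with one handle: 120 mm tall, belly 60 mm across, straight neck 31 mm across from 76 to 110 mm above its underside, rim 36 mm. The 7 mm thick handle is on its +y side, out to 31 mm from the axis at 60 to 113 mm height, so take the neck with the fingers along the jug's x. About 0.23 kg. Origin: centre of its underside; z up.
- flask: Terracotta flask with a cone-shaped body (60 mm across near the foot, two dark rings round it) and a slender neck: 132 mm tall, neck 27 mm across from 80 to 123 mm above its underside, rim 33 mm. Round all about. About 0.23 kg. Origin: centre of its underside; z up.
- crate: Open slatted wooden crate, fixed: outside 166 mm (x) by 236 mm (y), 60 mm high; walls and floor 8 mm. Origin: centre of its underside; x points to the back, z up. The pots stand on its floor 70 to 80 mm (centres) from the barrel, left, right and in front of it (which is where changes), necks above the walls. Each must return to where it stood at the start, turned any way.
- tray: Flat empty pink plastic stall tray, fixed: outside 128 mm (x) by 240 mm (y), rim 22 mm high, 5 mm thick walls and floor. Origin: centre of its underside; z up. The three pots fit side by side along its y, 70 to 75 mm apart.
- box: Open cardboard mailing box, fixed: 146 mm square outside, 42 mm high, walls and floor 4 mm; its lid is folded back on the -x side and slopes slightly down, its edges up to 65 mm above the table; two side flaps slope down outwards. Origin: centre of its underside, below the middle of its floor; z up.
- flowers: Bystander: small round wicker basket of dried flowers, about 90 mm across, 80 mm tall, beyond the work on the far side. Origin: centre of its underside.
- well: Bystander: miniature stone well with a little wooden roof, 85 mm wide, 110 mm tall, beyond the work. Origin: centre of its underside.
- bowl: Bystander: empty terracotta bowl, 90 mm across, 45 mm tall, beyond the work. Origin: centre of its underside.

How it is judged:
By the outcome, as a careful person would: the job done as asked, in the order asked, and still so for the second after the job is handed in, with the robot touching nothing.
It also fails if it takes over 149 s, if anything falls off the work surface, if the arm or the gripper's body presses on something with over 40 N, if the wrist force passes 120 N, or if a joint passes its speed limit or range.

### The arm

A 7-joint arm with a two-finger parallel gripper is mounted at the origin on the work surface. World frame = base frame: x ahead of the robot, y to its left, z up, the work surface at z = 0. Lengths are in mm, angles in rad, forces in N, time in s.
With the tool pointing down it reaches from about 400 to 900 mm from the base axis. Payload 5.5 kg.
Tool frame: the origin (TCP) lies at the very end of the fingers, on their centre line; the grasp point (between the pads) lies 19 mm behind it; z points along the fingers, y is the line along which they close (so a half turn about z gives the same grasp; the last joint's range is limited). The gripper opens to 92 mm and grips with 3 to 60 N. Pads are 19 mm wide; open, the fingers measure 130 mm over their backs; the gripper's body (75 mm by 190 mm) begins 47 mm behind the grasp point.
Start: joints at [1.575, 0.501, -0.427, 1.55, 0.221, 1.138, -0.21], TCP at [166.382, -628.344, 226.729] pointing down, gripper open.
Joint ranges: [-2.88, 2.88], [-0.31, 2.03], [-1.54, 1.56], [0.2, 2.42], [-1.41, 4.55], [0.19, 2.02], [-2.57, 2.57]. Speed limits (rad/s): [2.57, 2.57, 3.14, 3.14, 3.14, 3.14, 3.14].

### API

Orientations are given as a unit quaternion [w, x, y, z].
In Python, from bench import robot, snapshot, workorder gives the robot as it stands.
- The arm moves only by the shell command python3 -m creep 'ROWS'. ROWS is one flat JSON list of numbers that holds 1 to 12 rows one after another, with no inner brackets; each row has 5 numbers: dx, dy, dz in mm, then a turn about the tool's z in rad, then the opening from 0.0 (shut) to 1.0 (fully open); each row shifts and turns the commanded pose from where the row before left it, along the tool's axes as they then stand; what a row does not reach is not made up. A row lasts 1/12 s, in which the tool goes at most 41.7 mm and 0.125 rad, less where a joint would pass 70% of its speed; a pose out of reach is approached as far as the arm can. The fingers move at their own pace and stop on an object; the grip force is fixed at half the most. Time passes only in rows, so rows that do not move let the fingers close. It prints the time, the measured TCP pose, the force, the opening and the grip force at its end. Input that does not fit is refused with a message, and nothing moves.
- robot.get_state(): the state, without advancing time (a new reading comes with each control period).
- snapshot(name): name is "scene" or "top" or "wrist"; returns a dict with "color" (400x640x3 uint8, red, green, blue), "vfov" (degrees; the focal length in pixels is half the picture's height over the tangent of half this angle, whatever the lens; pixels are square), "cx", "cy" (the principal point, pixels), "xyz" and "attitude" of the camera in the world. Camera axes: x right, y down, z forward; pixel columns grow to the right and rows downward; lengths in mm; the calibration is good to about 2 mm. A picture is of the moment at which its call begins. There is no depth.
- workorder.sign_off(): hands the job in; it is judged then, once.
The state is a dict: "time": time; "joints": joint angles; "joint_vel": joint speeds; "joint_efforts": joint torques, N m; "eef_pos": TCP position; "orientation": TCP orientation; "ft_force": force on the tool from outside, world axes, zero at the start; "moment": the same for the moment, N m; "gripper_width": opening from 0.0 (shut) to 1.0 (fully open); "finger_force": force on a finger pad.
Only numpy, scipy, OpenCV 4.12 (cv2) and the standard library are available. Lean on these libraries where they do the work, as an engineer would, in place of code of your own. Each camera call takes 0.05 s, during which the arm holds its last target. There are 200 camera calls.

## Working session

There is one attempt and no reset: what is moved stays moved. The work goes in short steps, Python scripts to look and compute and a shell command to move; the robot and the scene stay as the last step left them, time stands still between calls to the robot, and variables do not carry over. Pictures are saved under pics/ and viewed, at most 16 in all, crops included, and the job is handed in when it is done.

```bash
ls; mkdir -p pics; cat > h.py <<'E'
import numpy as np, cv2
from bench import robot, snapshot
from scipy.spatial.transform import Rotation as R
def rot(a):
    a=np.array(a,float)
    return a if a.shape==(3,3) else R.from_quat(a[[1,2,3,0]]).as_matrix()
def snap(name,fn=None):
    s=snapshot(name)
    if fn: cv2.imwrite('pics/'+fn,s['color'][:,:,::-1])
    return s
def ray(s,u,v):
    f=200/np.tan(np.radians(s['vfov'])/2)
    d=rot(s['attitude'])@np.array([(u-s['cx'])/f,(v-s['cy'])/f,1])
    return np.array(s['xyz']),d/np.linalg.norm(d)
def atz(s,u,v,z):
    o,d=ray(s,u,v); return o+d*(z-o[2])/d[2]
def tri(*a):
    A=np.zeros((3,3));b=np.zeros(3);L=[ray(*x) for x in a]
    for o,d in L:
        P=np.eye(3)-np.outer(d,d);A+=P;b+=P@o
    p=np.linalg.solve(A,b); return p,[np.linalg.norm((np.eye(3)-np.outer(d,d))@(p-o)) for o,d in L]
def proj(s,p):
    f=200/np.tan(np.radians(s['vfov'])/2)
    c=rot(s['attitude']).T@(np.array(p,float)-np.array(s['xyz'])); return np.array([s['cx']+f*c[0]/c[2],s['cy']+f*c[1]/c[2]])
E
python3 - <<'E'
from h import *
import pickle
d={}
for n in ('scene','top','wrist'):
    s=snap(n,n+'0.png'); d[n]=s
    print(n,s['vfov'],s['cx'],s['cy'],s['xyz'],s['attitude'])
pickle.dump(d,open('s0.pkl','wb'))
print(robot.get_state())
E
```

```text
pics
scene 53.79114945530585 321.2312102692225 195.48026274721218 [1067.45645011  414.89480662  880.68271578] [-0.12730161  0.36445391  0.87857294 -0.28120676]
top 47.63173201742987 317.7194619197734 201.08697981272363 [ 481.92113093   -4.80158399 1364.04622617] [-0.03315091  0.71376636 -0.69811731  0.04550627]
wrist 60.997972730936944 322.89478795434627 196.7739092814345 [ 233.63456069 -610.02865838  385.34903402] [ 0.10417885  0.78506172 -0.60515798 -0.08129375]
{'time': 0.15, 'joints': array([ 1.57523838,  0.50166756, -0.42682787,  1.55117705,  0.22082275,
        1.13829225, -0.21029227]), 'joint_vel': array([-0.00076419, -0.00237659, -0.00089638, -0.00485418,  0.00133875,
        0.00054878, -0.00159378]), 'joint_efforts': array([-7.44575635e-03, -5.67093766e+01, -5.82528144e+00, -2.79449344e+01,
       -6.86409557e-02,  2.66411161e-02,  1.20159193e-04]), 'eef_pos': array([ 166.15074429, -627.86435867,  225.90819956]), 'orientation': array([-7.42369183e-04,  9.91638710e-01,  1.29043062e-01, -7.20603606e-05]), 'ft_force': array([-0.39821384, -0.41987826,  0.08025393]), 'moment': array([ 0.00040937,  0.01278794, -0.03238585]), 'finger_force': 0.0, 'gripper_width': 0.9980330484556151}
```

View pics/scene0.png

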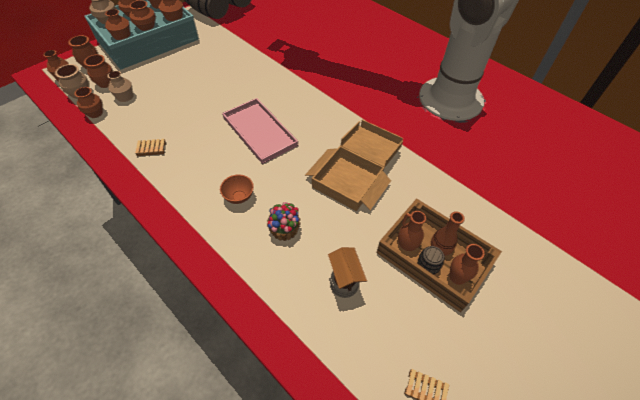

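View pics/top0.png

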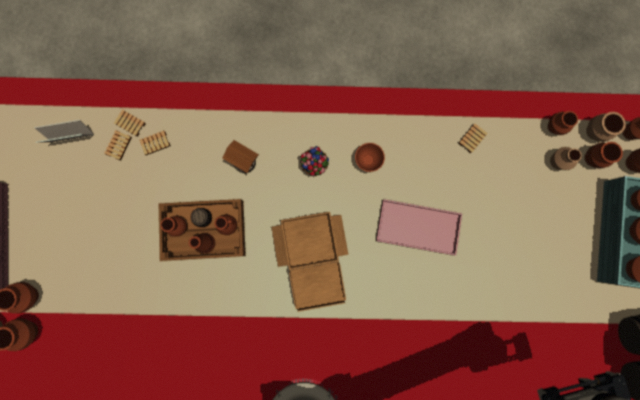

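The scene view shows the crate at about (440,253), box (350,178) and tray (260,130). The top view shows the crate at (201,230), the box at (310,240) and the tray at (418,227). Next I'll enlarge crops to measure from.

```bash
python3 - <<'E'
from h import *
import pickle
d=pickle.load(open('s0.pkl','rb'))
def crop(n,u0,v0,w,h,k):
    c=np.ascontiguousarray(d[n]['color'][v0:v0+h,u0:u0+w,::-1])
    c=cv2.resize(c,None,fx=k,fy=k,interpolation=cv2.INTER_CUBIC)
    for u in range(u0-u0%10+10,u0+w,10): cv2.line(c,((u-u0)*k,0),((u-u0)*k,6 if u%50 else 16),(255,255,255),1); cv2.putText(c,str(u),((u-u0)*k,14),0,.3,(0,0,0),1)
    for v in range(v0-v0%10+10,v0+h,10): cv2.line(c,(0,(v-v0)*k),(6,(v-v0)*k),(255,255,255),1); cv2.putText(c,str(v),(0,(v-v0)*k),0,.3,(0,0,0),1)
    return c
cv2.imwrite('pics/ctop.png',crop('top',150,190,105,80,7))
cv2.imwrite('pics/cscene.png',crop('scene',370,195,140,118,5))
a=crop('top',265,190,200,125,4);cv2.imwrite('pics/cbt.png',a)
E
```

```text
(no output)
```

View pics/ctop.png

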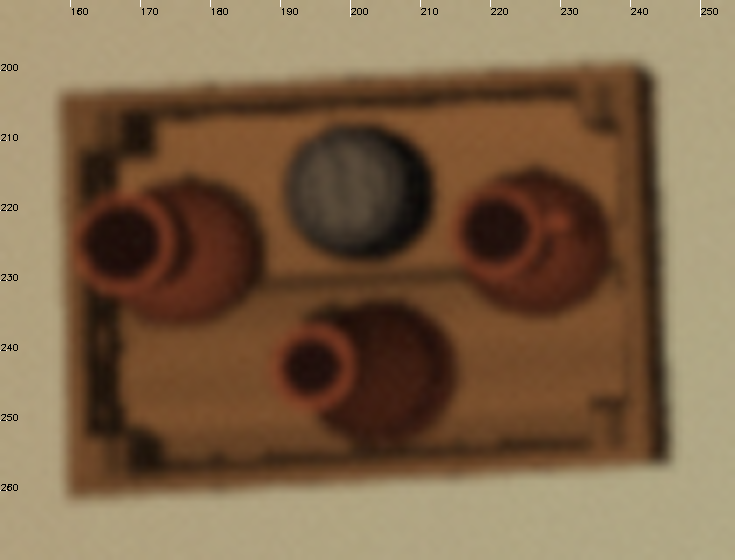

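View pics/cscene.png

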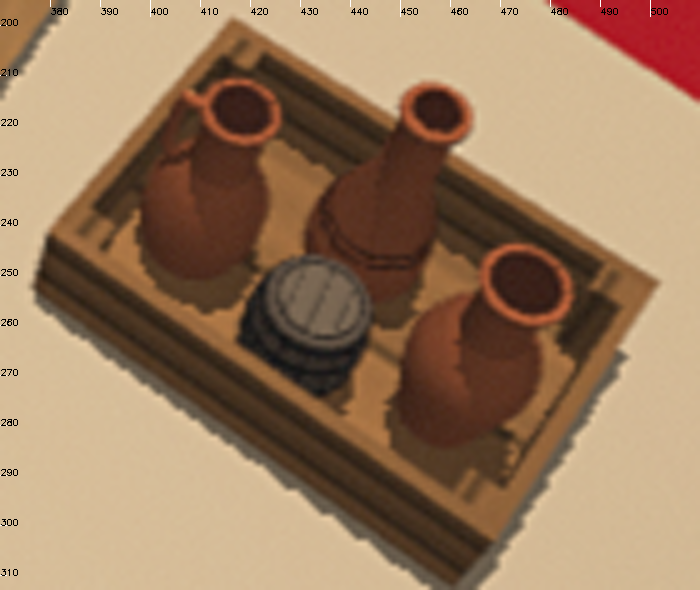

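View pics/cbt.png

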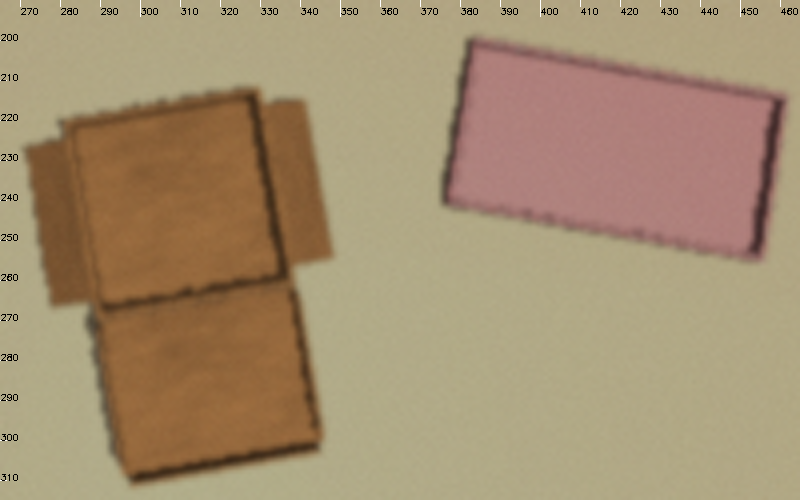

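```bash
python3 - <<'E'
from h import *
import pickle
d=pickle.load(open('s0.pkl','rb'));t,s=d['top'],d['scene']
P=lambda x,y:(t,150+x/7,190+y/7)
S=lambda x,y:(s,370+x/5,195+y/5)
np.set_printoptions(precision=1,suppress=True)
for n,a,b in [('vase',(125,244),(527,284)),('jug',(495,230),(242,111)),('flask',(316,367),(436,112)),('barrel',(346,188),(322,302)),
  ('cBL',(60,95),(500,543)),('cBR',(635,68),(48,235)),('cFL',(70,495),(660,283)),('cFR',(650,462),(233,17))]:
    print(n,*tri(P(*a),S(*b)))
B=lambda x,y,z:atz(t,265+x/4,190+y/4,z)
print('tray',[B(*p,22)for p in[(470,38),(785,95),(762,260),(443,205)]])
print('box',[B(*p,42)for p in[(62,125),(256,90),(290,278),(97,310)]])
E
```

```text
vase [545.  379.4 135.1] [np.float64(1.531059535749412), np.float64(1.531059535749518)]
jug [554.2 239.  126.2] [np.float64(1.1727778632519843), np.float64(1.1727778632519805)]
flask [499.3 303.4 136.6] [np.float64(1.5709548732494762), np.float64(1.5709548732494822)]
barrel [573.  313.2  66.1] [np.float64(2.316952132411088), np.float64(2.316952132411093)]
cBL [609.4 434.4  57.5] [np.float64(2.3513917097399237), np.float64(2.3513917097398394)]
cBR [627.3 198.4  51.4] [np.float64(0.8265379732442434), np.float64(0.8265379732443644)]
cFL [446.6 419.8  59.1] [np.float64(1.9427192320783098), np.float64(1.9427192320782485)]
cFR [464.8 185.3  58.8] [np.float64(1.4783059153694236), np.float64(1.478305915369463)]
tray [array([ 641.4, -220.3,   22. ]), array([ 604.1, -456.5,   22. ]), array([ 481.2, -437.7,   22. ]), array([ 516.6, -200.9,   22. ])]
box [array([568.2,  80.9,  42. ]), array([597.1, -60.1,  42. ]), array([461. , -87.3,  42. ]), array([435.2,  51.7,  42. ])]
```

The rims triangulate to 126–137 mm, in line with the 128–140 expected. Crate yaw is about 0.08, tray centre (561,-329) with yaw -0.155, and box centre (515,-4) with yaw 0.21. The jug handle points to about -62° in the world. I'll turn the tool so its x is world +y and its y is world +x, then travel over the tray to the crate.

```bash
python3 -m creep '[0,0,0,-0.12,1,0,0,0,-0.12,1,0,0,0,-0.12,1,0,0,0,-0.12,1,0,0,0,-0.12,1,0,0,0,-0.12,1,0,0,0,-0.12,1,0,0,0,-0.12,1,0,0,0,-0.12,1,0,0,0,-0.12,1,0,0,0,-0.112,1]'
python3 -m creep '[10,10,-10,0,1,20,25,-20,0,1,25,30,-20,0,1,25,30,-20,0,1,25,30,0,0,1,25,30,0,0,1,25,30,0,0,1,25,30,0,0,1,25,30,0,0,1,25,30,0,0,1,25,30,0,0,1,25,30,0,0,1]'
python3 -c "from h import *;s=robot.get_state();print(s['joints'])"
```

```text
time: 1.07
eef_pos: [166.2, -628.1, 226.3]
orientation: [-0.0, 0.705, 0.709, 0.0]
ft_force: [-0.8, -0.6, -0.6]
gripper_width: 1.001
finger_force: 0.0
time: 2.07
eef_pos: [499.8, -348.1, 295.5]
orientation: [0.0, 0.708, 0.706, -0.0]
ft_force: [0.9, -0.5, 0.3]
gripper_width: 1.002
finger_force: 0.0
[ 1.17464423  0.45502231 -0.83712313  1.5687175   0.34859586  1.27368635
  0.281928  ]
```

```bash
python3 - <<'E'
from h import *
import pickle
pickle.dump(snap('wrist','wtray.png'),open('wtray.pkl','wb'))
E
python3 -m creep '[15,5,0,0,1,30,5,-5,0,1,35,5,-10,0,1,35,5,-10,0,1,35,5,-10,0,1,35,5,-5,0,1,35,5,0,0,1,35,5,0,0,1,35,0,0,0,1,35,0,0,0,1,35,0,0,0,1,35,0,0,0,1]'
python3 -m creep '[35,0,0,0,1,35,0,0,0,1,35,0,0,0,1,30,0,0,0,1,20,0,0,0,1,10,0,0,0,1,0,0,0,0,1,0,0,0,0,1]'
python3 - <<'E'
from h import *
import pickle
print(robot.get_state()['joints'])
s=snap('wrist','wcrate.png');pickle.dump(s,open('wcrate.pkl','wb'));print(s['xyz'],rot(s['attitude']))
E
```

```text
time: 3.12
eef_pos: [537.2, 45.5, 335.0]
orientation: [0.0, 0.709, 0.706, -0.0]
ft_force: [-0.3, -0.7, -0.1]
gripper_width: 1.002
finger_force: 0.0
time: 3.78
eef_pos: [538.1, 208.3, 334.7]
orientation: [0.0, 0.708, 0.707, -0.001]
ft_force: [0.1, -0.3, 0.4]
gripper_width: 0.997
finger_force: 0.0
[ 0.33759884  0.40678428 -1.00197693  1.59010285  0.35062889  1.3389019
 -0.7103914 ]
[537.40993351 279.0037739  494.13354471] [[ 9.99995830e-01 -2.88653967e-03 -8.73823338e-05]
 [-2.80713547e-03 -9.64492747e-01 -2.64094418e-01]
 [ 6.78039387e-04  2.64093562e-01 -9.64496828e-01]]
```

View pics/wcrate.png

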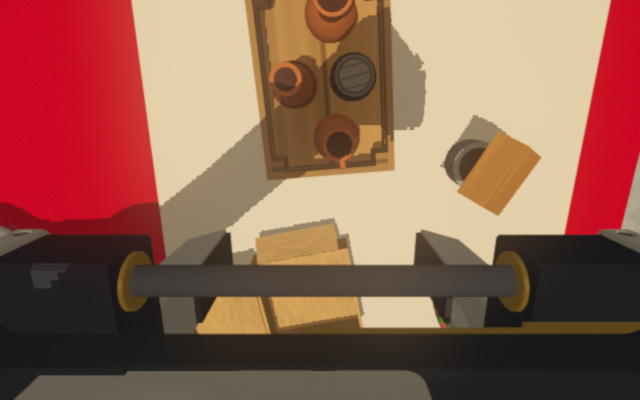

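View pics/wtray.png

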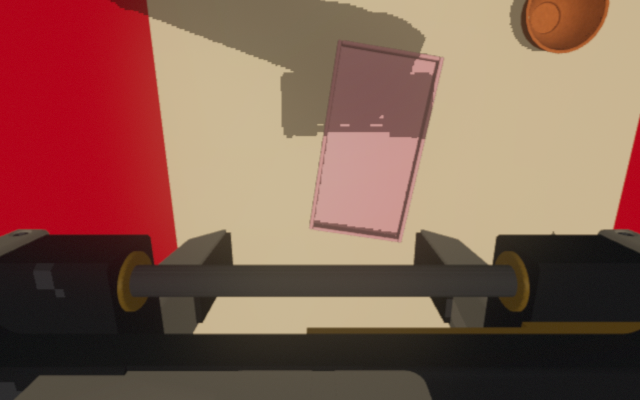

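Wrist view: vase rim (335,5, cut off), flask rim (287,78), barrel (353,77), jug rim (340,145) with its handle pointing down in the image at (342,163). The tray is fully seen, with corners (340,42), (442,58), (401,240), (312,228). I'll shift the camera to centre the crate and get a second, closer view.

```bash
python3 -m creep '[15,0,0,0,1,25,0,0,0,1,30,0,0,0,1,30,0,0,0,1,20,0,0,0,1,10,0,0,0,1,0,0,0,0,1,0,0,0,0,1]'
python3 - <<'E'
from h import *
import pickle
s=snap('wrist');pickle.dump(s,open('wc2.pkl','wb'));print(s['xyz'])
c=s['color'][40:240,220:420,::-1]
c=cv2.resize(np.ascontiguousarray(c),None,fx=3,fy=3,interpolation=cv2.INTER_CUBIC);cv2.imwrite('pics/wc2.png',c)
E
```

```text
time: 4.5
eef_pos: [539.0, 337.3, 334.4]
orientation: [0.0, 0.708, 0.706, -0.001]
ft_force: [1.1, 0.1, 0.6]
gripper_width: 0.996
finger_force: 0.0
[538.37233227 408.05892336 493.87990152]
```

View pics/wc2.png

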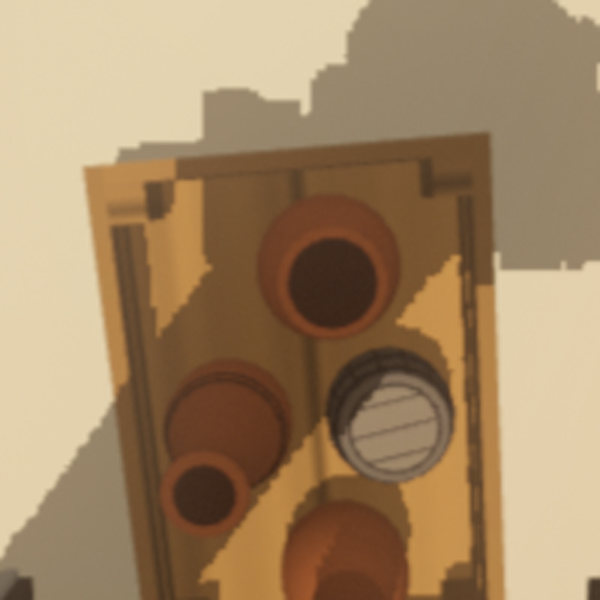

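```bash
python3 - <<'E'
from h import *
import pickle
d=pickle.load(open('s0.pkl','rb'));t,s=d['top'],d['scene'];w1=pickle.load(open('wcrate.pkl','rb'));w2=pickle.load(open('wc2.pkl','rb'));wt=pickle.load(open('wtray.pkl','rb'))
P=lambda x,y:(t,150+x/7,190+y/7)
S=lambda x,y:(s,370+x/5,195+y/5)
W=lambda x,y:(w2,220+x/3,40+y/3)
np.set_printoptions(precision=1,suppress=True)
for n,z,v in [('vase',138,[P(125,244),S(527,284),W(332,283)]),('jug',128,[P(495,230),S(242,111),(w1,340,145)]),('flask',140,[P(316,367),S(436,112),(w1,287,78),W(205,494)]),('barrel',70,[P(346,188),S(322,302),(w1,353.5,77),W(393,427)])]:
    p,r=tri(*v);print(n,p,np.array(r),'at z:',*[atz(*a,z)[:2] for a in v])
print('traytop',*[atz(wt,*p,22)[:2] for p in [(340,42),(442,58),(401,240),(312,228)]])
print('crate BL,FL',atz(*W(490,133),60)[:2],atz(*W(83,168),60)[:2])
cv2.imwrite('pics/jugcrop.png',cv2.resize(np.ascontiguousarray(w1['color'][100:190,290:390,::-1]),None,fx=5,fy=5,interpolation=cv2.INTER_CUBIC))
E
```

```text
vase [545.9 378.6 136.7] [1.1 2.3 1.4] at z: [545.5 377. ] [546.1 380.8] [546.6 377.5]
jug [555.  238.1 127.8] [0.6 2.3 2. ] at z: [554.6 237.6] [554.7 240.4] [555.9 236.3]
flask [500.7 303.1 138.7] [1.8 2.  1.6 1.1] at z: [500.  301.1] [501.  305.2] [502.3 303.7] [500.7 302.3]
barrel [573.9 311.5  68.2] [1.  3.9 2.  1.1] at z: [573.8 310.1] [574.  315.6] [573.9 309.4] [574.3 311. ]
traytop [ 520.2 -207.1] [ 641.7 -225.2] [ 605.8 -457.6] [ 484.1 -439.5]
crate BL,FL [612.2 430.6] [446.6 417.5]
```

View pics/jugcrop.png

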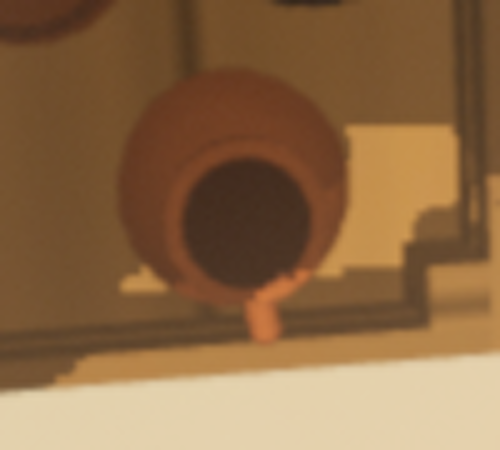

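The jug handle points to world about -79°. Fused estimates are vase (546,378.3), jug (555.2,237.5), flask (501,303) and barrel (574,311). Pot-to-barrel spacings of 73–76 mm and a 9 mm gap to the back wall match the text. The jug goes first.

```bash
python3 -m creep '[-10,2,10,0,0.7,-20,3,20,0,0.7,-25,4,30,0,0.7,-25,4,30,0,0.7,-15,3,25,0,0.7,-5,0,20,0,0.7,0,0,5,0,0.7,0,0,0,-0.1,0.7,0,0,0,-0.1,0.7,0,0,0,0,0.7,0,0,0,0,0.7]'
python3 - <<'E'
from h import *
import pickle
st=robot.get_state();print(st['eef_pos'],st['joints'])
s=snap('wrist','wj.png');pickle.dump(s,open('wj.pkl','wb'))
print('expected jug rim px',proj(s,[555.2,237.5,128]),proj(s,[555.2,237.5,100]))
E
```

```text
time: 5.47
eef_pos: [554.7, 238.7, 195.3]
orientation: [0.0, 0.634, 0.773, 0.0]
ft_force: [-0.6, -0.2, 0.1]
gripper_width: 0.702
finger_force: 0.0
[554.68747458 238.73644095 195.29199534] [ 0.23446187  0.60243064 -0.95895477  1.69131472  0.53735156  1.13415808
 -0.68093653]
expected jug rim px [324.25720193 210.83477526] [324.06103116 199.97376496]
```

```bash
cat >> h.py <<'E'
def hole(s,p,thr=75,r=45):
    "centre of the dark mouth near the projection of rim point p, as world xy at p's height"
    u,v=proj(s,p).round().astype(int);u0,v0=max(u-r,0),max(v-r,0)
    g=cv2.GaussianBlur(s['color'][v0:v+r,u0:u+r],(0,0),1.2).max(2)
    n,l,st,c=cv2.connectedComponentsWithStats((g<thr).astype(np.uint8))
    k=[(np.hypot(*(c[i]+[u0-u,v0-v])),i) for i in range(1,n) if 60<st[i,4]<5000]
    if not k: return None
    i=min(k)[1];q=c[i]+[u0,v0];return q.round(1),st[i],atz(s,*q,p[2])[:2].round(1)
E
python3 - <<'E'
from h import *
import pickle
L=lambda f:pickle.load(open(f,'rb'))
for f in ('wj.pkl','wcrate.pkl'):
    for t in (65,75,85,95): print(f,t,hole(L(f),[555.2,237.5,128],t))
for t in (65,80,95): print('vase',hole(L('wc2.pkl'),[546,378,138],t),'flask',hole(L('wc2.pkl'),[501,303,140],t,25),hole(L('wcrate.pkl'),[501,303,140],t,25))
E
```

```text
wj.pkl 65 (array([319.9, 202.6]), array([ 28,  29,  28,  18, 311], dtype=int32), array([551.1, 242.8]))
wj.pkl 75 (array([322.9, 211.1]), array([  26,   28,   37,   35, 1017], dtype=int32), array([554.3, 237.1]))
wj.pkl 85 (array([322.9, 211.3]), array([  25,   27,   39,   37, 1111], dtype=int32), array([554.3, 237. ]))
wj.pkl 95 (array([323. , 211.4]), array([  25,   27,   39,   38, 1176], dtype=int32), array([554.4, 236.9]))
wcrate.pkl 65 None
wcrate.pkl 75 (array([338.3, 142.7]), array([ 34,  34,  22,  20, 336], dtype=int32), array([554.1, 238.8]))
wcrate.pkl 85 (array([338.6, 143.7]), array([ 33,  33,  24,  24, 447], dtype=int32), array([554.4, 237.7]))
wcrate.pkl 95 (array([338.7, 143.8]), array([ 33,  33,  25,  25, 497], dtype=int32), array([554.5, 237.6]))
vase (array([330.5, 134.5]), array([ 34,  33,  24,  26, 479], dtype=int32), array([546.4, 377.4])) flask (array([288.8, 205.3]), array([ 18,  19,  15,  15, 165], dtype=int32), array([501.1, 301.7])) None
vase (array([330.5, 134.1]), array([ 32,  31,  28,  29, 631], dtype=int32), array([546.4, 377.8])) flask (array([287.8, 204.8]), array([ 15,  17,  19,  19, 280], dtype=int32), array([500.1, 302.1])) None
vase (array([330.5, 134.1]), array([ 31,  31,  30,  30, 706], dtype=int32), array([546.4, 377.8])) flask (array([287.8, 204.7]), array([ 14,  16,  21,  20, 338], dtype=int32), array([500.1, 302.3])) (array([283.3,  86.4]), array([15, 28, 17,  9, 90], dtype=int32), array([498.4, 295.8]))
```

```bash
python3 -m creep '[-1,0,10,0,0.7,0,0,20,0,0.7,0,0,20,0,0.7,0,0,20,0,0.7,0,0,20,0,0.7,0,0,12,0,0.7,0,0,6,0,0.7,0,0,2,0,0.7,0,0,0,0,0.7,0,0,0,0,0.7]'
python3 -m creep '[0,0,0,0,0.5,0,0,0,0,0.4,0,0,0,0,0.35,0,0,0,0,0.3,0,0,0,0,0.2,0,0,0,0,0.2,0,0,0,0,0.2,0,0,0,0,0.2]'
```

```text
time: 6.35
eef_pos: [555.2, 238.7, 85.7]
orientation: [0.0, 0.633, 0.774, 0.001]
ft_force: [0.7, 0.2, 1.1]
gripper_width: 0.703
finger_force: 0.0
time: 7.02
eef_pos: [554.9, 238.2, 85.0]
orientation: [0.0, 0.633, 0.774, 0.0]
ft_force: [1.2, -0.4, 1.4]
gripper_width: 0.367
finger_force: 30.0
```

```bash
python3 -m creep '[0,0,-2,0,0.2,0,0,-4,0,0.2,0,0,-7,0,0.2,0,0,-10,0,0.2,0,0,-12,0,0.2,0,0,-14,0,0.2,0,0,-14,0,0.2,0,0,-12,0,0.2,0,0,-9,0,0.2,0,0,-5,0,0.2,0,0,-2,0,0.2,0,0,0,0,0.2]'
python3 - <<'E'
from h import *
st=robot.get_state();print(st['eef_pos'],st['ft_force'],st['moment'])
snap('scene','lift.png')
im=cv2.imread('pics/lift.png')[130:330,330:530];cv2.imwrite('pics/lift2.png',cv2.resize(im,None,fx=3,fy=3,interpolation=cv2.INTER_CUBIC))
E
```

```text
time: 8.02
eef_pos: [554.7, 238.1, 176.1]
orientation: [0.0, 0.633, 0.774, 0.0]
ft_force: [-0.8, -0.3, -2.5]
gripper_width: 0.369
finger_force: 30.0
[554.70031327 238.0866808  176.12196606] [-0.75527265 -0.32955537 -2.54530621] [-0.00300752 -0.10556575  0.02575428]
```

View pics/lift2.png

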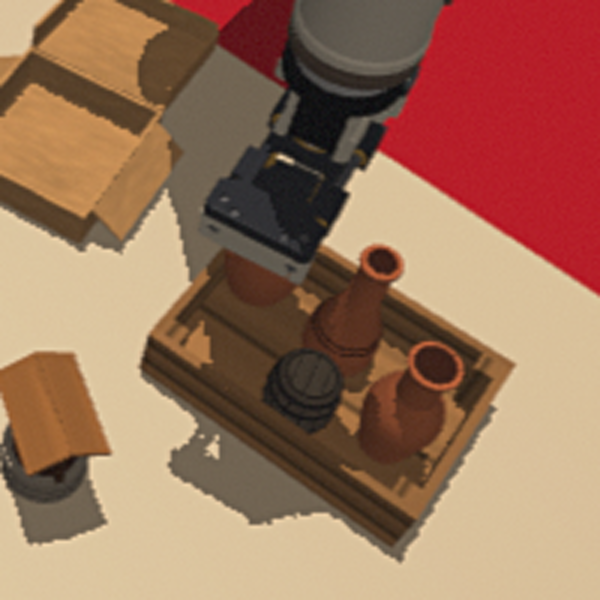

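The jug hangs upright at (265,275 in the crop) and the others haven't moved. The wrist feels about 2.5 N, which fits 0.23 kg. Tray slots are far (551,-402), middle (562,-331) and near (573,-260). I'll carry it smoothly along -y.

```bash
python3 -m creep '[0,0,0,0.05,0.2,0,0,0,0.05,0.2,0,0,0,0.05,0.2,0,0,0,0.05,0.2,-4,0,0,0,0.2,-8,0,0,0,0.2,-12,0,0,0,0.2,-16,0,0,0,0.2,-20,0,0,0,0.2,-20,0,0,0,0.2,-20,0,0,0,0.2,-20,0,0,0,0.2]'
python3 -m creep '[-20,0,0,0,0.2,-20,0,0,0,0.2,-20,0,0,0,0.2,-20,0,0,0,0.2,-20,0,0,0,0.2,-20,0,0,0,0.2,-20,0,0,0,0.2,-20,0,0,0,0.2,-20,0,0,0,0.2,-20,0,0,0,0.2,-20,0,0,0,0.2,-20,0,0,0,0.2]'
python3 -m creep '[-20,0,0,0,0.2,-20,0,0,0,0.2,-20,0,0,0,0.2,-20,0,0,0,0.2,-20,0,0,0,0.2,-20,0,0,0,0.2,-20,0,0,0,0.2,-20,0,0,0,0.2,-20,0,0,0,0.2,-20,0,0,0,0.2,-20,0,0,0,0.2,-16,0,0,0,0.2]'
python3 -m creep '[-12,0,0,0,0.2,-8,0,0,0,0.2,-4,0,0,0,0.2,0,0,0,0,0.2,0,0,0,0,0.2,0,0,0,0,0.2]'
python3 -c "from h import *;print(robot.get_state()['joints'])"
```

```text
time: 9.07
eef_pos: [554.2, 115.5, 175.4]
orientation: [0.0, 0.707, 0.707, -0.001]
ft_force: [-0.2, 0.2, -2.8]
gripper_width: 0.367
finger_force: 30.0
time: 10.07
eef_pos: [553.5, -124.5, 175.4]
orientation: [-0.0, 0.707, 0.707, -0.0]
ft_force: [0.1, 0.1, -2.0]
gripper_width: 0.37
finger_force: 30.0
time: 11.07
eef_pos: [552.7, -361.2, 175.1]
orientation: [-0.0, 0.708, 0.706, -0.001]
ft_force: [-0.0, -0.4, -2.2]
gripper_width: 0.366
finger_force: 30.0
time: 11.57
eef_pos: [555.0, -380.1, 175.9]
orientation: [-0.0, 0.706, 0.708, 0.0]
ft_force: [0.1, 0.3, -1.6]
gripper_width: 0.369
finger_force: 30.0
[ 1.10151695  0.69945123 -0.82652808  1.52428566  0.5421561   1.15913517
  0.17382097]
```

```bash
python3 -m creep '[-4,-1,0,0,0.2,-7,-2,0,0,0.2,-7,-1,0,0,0.2,-4,0,4,0,0.2,0,0,8,0,0.2,0,0,12,0,0.2,0,0,14,0,0.2,0,0,14,0,0.2,0,0,12,0,0.2,0,0,10,0,0.2,0,0,6,0,0.2,0,0,3,0,0.2]'
python3 -m creep '[0,0,2,0,0.2,0,0,2,0,0.2,0,0,1.5,0,0.2,0,0,1,0,0.2,0,0,0,0,0.2]'
```

```text
time: 12.57
eef_pos: [550.0, -403.2, 91.0]
orientation: [-0.001, 0.707, 0.707, -0.0]
ft_force: [-0.7, -0.6, -2.2]
gripper_width: 0.367
finger_force: 30.0
time: 12.98
eef_pos: [550.6, -404.0, 86.5]
orientation: [0.0, 0.707, 0.707, -0.0]
ft_force: [0.4, 0.7, -1.8]
gripper_width: 0.367
finger_force: 30.0
```

```bash
python3 -m creep '[0,0,1,0,0.2,0,0,1,0,0.2,0,0,0.5,0,0.2,0,0,0,0,0.2,0,0,0,0,0.2]'
python3 -m creep '[0,0,0.5,0,0.2,0,0,0.5,0,0.2,0,0,0,0,0.2]'
```

```text
time: 13.4
eef_pos: [550.5, -403.8, 83.7]
orientation: [-0.0, 0.707, 0.707, -0.0]
ft_force: [-0.1, -0.2, -2.4]
gripper_width: 0.364
finger_force: 30.0
time: 13.65
eef_pos: [550.5, -403.8, 82.6]
orientation: [-0.0, 0.707, 0.707, 0.0]
ft_force: [0.1, -0.8, -1.8]
gripper_width: 0.365
finger_force: 30.0
```

```bash
for i in 1 2; do python3 -m creep '[0,0,0.4,0,0.2,0,0,0.3,0,0.2,0,0,0,0,0.2]'|egrep 'eef|ft'; done
```

```text
eef_pos: [550.6, -403.8, 82.1]
ft_force: [0.1, 0.6, -1.8]
eef_pos: [550.9, -404.0, 82.0]
ft_force: [-1.6, 0.2, 2.8]
```

Contact: the force turned from -2 to +2.8 N at z = 82, as predicted. Now I release and rise.

```bash
python3 -m creep '[0,0,0,0,0.4,0,0,0,0,0.45,0,0,0,0,0.5,0,0,0,0,0.6,0,0,0,0,0.7,0,0,0,0,0.7,0,0,0,0,0.7]'
python3 -m creep '[0,0,-5,0,0.7,0,0,-15,0,0.7,0,0,-25,0,0.7,0,0,-30,0,0.7,0,0,-25,0,0.7,15,-2,-15,0,0.7,25,-4,-5,0,0.7,35,-4,0,0,0.7,35,-4,0,0,0.7,35,-4,0,0,0.7,35,-4,0,0,0.7,35,-4,0,0,0.7]'
python3 - <<'E'
from h import *
s=snap('top','t1.png')
for t in (75,90): print(hole(s,[551,-403.5,125],t,20))
w=snap('wrist')
print(hole(w,[551,-403.5,125],85,35))
E
```

```text
time: 14.73
eef_pos: [550.5, -403.8, 81.2]
orientation: [-0.0, 0.707, 0.707, 0.0]
ft_force: [-0.2, 0.6, 0.1]
gripper_width: 0.689
finger_force: 0.0
time: 15.73
eef_pos: [524.5, -187.2, 202.8]
orientation: [0.001, 0.707, 0.707, 0.0]
ft_force: [-0.5, 0.1, -0.5]
gripper_width: 0.704
finger_force: 0.0
None
(array([451.6, 229. ]), array([ 10,  13,  15,  16, 148], dtype=int32), array([ 552. , -394.7]))Traceback (most recent call last):
  File "<stdin>", line 5, in <module>
  File "h.py", line 28, in hole
    g=cv2.GaussianBlur(s['color'][v0:v+r,u0:u+r],(0,0),1.2).max(2)
      ~~~~~~~~~~~~~~~~^^^^^^^^^^^^^^^^^^^^^^^^^^^^^^^^^^^^^
cv2.error: OpenCV(4.12.0) /io/opencv/modules/imgproc/src/smooth.dispatch.cpp:618: error: (-215:Assertion failed) !_src.empty() in function 'GaussianBlur'
```

```bash
python3 -m creep '[15,-2,0,0,0.7,25,-2,0,0,0.7,35,-2,0,0,0.7,35,-2,0,0,0.7,35,-2,0,0,0.7,35,-2,0,0,0.7,35,-2,0,0,0.7,35,-2,0,0,0.7,35,-2,0,0,0.7,35,-2,0,0,0.7,35,-2,0,0,0.7,35,-2,0,0,0.7]'
python3 -m creep '[35,0,0,0,0.7,28,0,0,0,0.7,18,0,0,0,0.7,8,0,0,0,0.7,0,0,0,0,0.7,0,0,0,0,0.7,0,0,0,0,0.7]'
python3 - <<'E'
from h import *
import pickle
st=robot.get_state();print(st['eef_pos'],st['joints'])
w=snap('wrist');pickle.dump(w,open('wf.pkl','wb'))
for t in (70,80,90): print(hole(w,[501,302.5,140],t))
for p in ([501,302.5,140],[546,378,138],[574,311,70]): print(proj(w,p))
E
```

```text
time: 16.83
eef_pos: [500.8, 202.4, 202.1]
orientation: [0.0, 0.708, 0.706, 0.0]
ft_force: [-0.0, -0.8, 0.4]
gripper_width: 0.702
finger_force: 0.0
time: 17.42
eef_pos: [501.2, 288.0, 201.2]
orientation: [0.001, 0.708, 0.706, -0.001]
ft_force: [-0.6, -0.7, -0.3]
gripper_width: 0.702
finger_force: 0.0
[501.20904081 288.02514221 201.16956315] [ 0.14133489  0.5422795  -0.95475566  1.7495477   0.49094941  1.11010762
 -0.975072  ]
(array([322.5, 191.1]), array([ 28,  30,  32,  31, 746], dtype=int32), array([500.2, 302.3]))
(array([322.4, 191.1]), array([ 28,  30,  32,  32, 817], dtype=int32), array([500.2, 302.3]))
(array([322.4, 191.1]), array([ 27,  29,  34,  33, 883], dtype=int32), array([500.2, 302.3]))
[323.6434928  190.79448178]
[396.09886289  71.16132757]
[407.99546594 160.81477523]
```

```bash
python3 -m creep '[7,-1,0,0,0.7,7,0,5,0,0.7,0,0,15,0,0.7,0,0,20,0,0.7,0,0,20,0,0.7,0,0,20,0,0.7,0,0,14,0,0.7,0,0,9,0,0.7,0,0,4,0,0.7,0,0,2,0,0.7,0,0,0,0,0.7,0,0,0,0,0.7]'
python3 -m creep '[0,0,0,0,0.5,0,0,0,0,0.4,0,0,0,0,0.35,0,0,0,0,0.3,0,0,0,0,0.2,0,0,0,0,0.2,0,0,0,0,0.2,0,0,0,0,0.2,0,0,0,0,0.2]'
```

```text
time: 18.47
eef_pos: [500.0, 304.7, 93.1]
orientation: [0.0, 0.707, 0.707, 0.001]
ft_force: [-0.2, 0.4, -0.2]
gripper_width: 0.699
finger_force: 0.0
time: 19.22
eef_pos: [499.9, 304.3, 92.5]
orientation: [0.0, 0.707, 0.707, 0.0]
ft_force: [0.2, 0.8, 1.4]
gripper_width: 0.333
finger_force: 30.0
```

```bash
python3 -m creep '[0,0,-2,0,0.2,0,0,-4,0,0.2,0,0,-7,0,0.2,0,0,-10,0,0.2,0,0,-12,0,0.2,0,0,-14,0,0.2,0,0,-14,0,0.2,0,0,-12,0,0.2,0,0,-9,0,0.2,0,0,-5,0,0.2,0,0,-2,0,0.2,0,0,0,0,0.2]'
python3 -m creep '[-4,0,0,0,0.2,-8,1,0,0,0.2,-12,1,0,0,0.2,-16,2,0,0,0.2,-20,2,0,0,0.2,-20,2,0,0,0.2,-20,2,0,0,0.2,-20,2,0,0,0.2,-20,2,0,0,0.2,-20,2,0,0,0.2,-20,2,0,0,0.2,-20,2,0,0,0.2]'
python3 -m creep '[-20,2,0,0,0.2,-20,2,0,0,0.2,-20,2,0,0,0.2,-20,2,0,0,0.2,-20,2,0,0,0.2,-20,2,0,0,0.2,-20,2,0,0,0.2,-20,2,0,0,0.2,-20,2,0,0,0.2,-20,2,0,0,0.2,-20,2,0,0,0.2,-20,2,0,0,0.2]'
python3 -m creep '[-20,2,0,0,0.2,-20,2,0,0,0.2,-20,2,0,0,0.2,-20,2,0,0,0.2,-20,2,0,0,0.2,-20,2,0,0,0.2,-20,2,0,0,0.2,-16,1,0,0,0.2,-12,1,0,0,0.2,-8,0,0,0,0.2,-4,0,0,0,0.2,0,0,0,0,0.2]'
python3 -m creep '[0,0,0,0,0.2,0,0,0,0,0.2]'
```

```text
time: 20.22
eef_pos: [499.7, 304.1, 183.7]
orientation: [0.0, 0.707, 0.707, 0.0]
ft_force: [-0.9, -0.5, -2.7]
gripper_width: 0.334
finger_force: 30.0
time: 21.22
eef_pos: [519.0, 102.1, 182.6]
orientation: [-0.0, 0.707, 0.707, -0.001]
ft_force: [-0.1, 0.2, -1.7]
gripper_width: 0.332
finger_force: 30.0
time: 22.22
eef_pos: [542.5, -137.6, 182.6]
orientation: [-0.001, 0.707, 0.707, -0.001]
ft_force: [-0.1, 1.2, -1.9]
gripper_width: 0.329
finger_force: 30.0
time: 23.22
eef_pos: [559.3, -316.3, 183.0]
orientation: [-0.0, 0.707, 0.707, 0.0]
ft_force: [0.5, -0.7, -2.6]
gripper_width: 0.33
finger_force: 30.0
time: 23.38
eef_pos: [559.8, -314.2, 183.5]
orientation: [-0.0, 0.706, 0.708, 0.0]
ft_force: [-0.7, 0.4, -2.3]
gripper_width: 0.331
finger_force: 30.0
```

```bash
python3 -m creep '[-3,1,0,0,0.2,-5,1,0,0,0.2,-5,0,0,0,0.2,-3,0,4,0,0.2,0,0,8,0,0.2,0,0,12,0,0.2,0,0,14,0,0.2,0,0,14,0,0.2,0,0,14,0,0.2,0,0,11,0,0.2,0,0,7,0,0.2,0,0,4,0,0.2]'
python3 -m creep '[0,0,2,0,0.2,0,0,1,0,0.2,0,0,1,0,0.2,0,0,0,0,0.2,0,0,0,0,0.2]'
```

```text
time: 24.38
eef_pos: [560.9, -331.3, 93.5]
orientation: [-0.001, 0.707, 0.707, -0.0]
ft_force: [0.2, 0.1, -2.9]
gripper_width: 0.328
finger_force: 30.0
time: 24.8
eef_pos: [561.9, -332.0, 92.0]
orientation: [0.001, 0.707, 0.707, 0.0]
ft_force: [-0.5, -0.6, -2.6]
gripper_width: 0.333
finger_force: 30.0
```

```bash
python3 -m creep '[0,0,0.7,0,0.2,0,0,0.7,0,0.2,0,0,0.6,0,0.2,0,0,0,0,0.2,0,0,0,0,0.2]'|egrep 'eef|ft'
python3 -m creep '[0,0,0.4,0,0.2,0,0,0,0,0.2,0,0,0,0,0.2]'|egrep 'eef|ft'
```

```text
eef_pos: [561.7, -331.9, 89.5]
ft_force: [0.7, -0.6, -0.5]
eef_pos: [562.0, -332.0, 89.5]
ft_force: [0.4, -0.1, 2.5]
```

```bash
python3 -m creep '[0,0,0,0,0.4,0,0,0,0,0.45,0,0,0,0,0.5,0,0,0,0,0.6,0,0,0,0,0.7,0,0,0,0,0.7,0,0,0,0,0.7]'|grep -v ori
python3 -m creep '[0,0,-5,0,0.7,0,0,-15,0,0.7,0,0,-25,0,0.7,0,0,-30,0,0.7,0,0,-25,0,0.7,15,0,-15,0,0.7,25,0,-5,0,0.7,35,0,0,0,0.7,35,0,0,0,0.7,35,0,0,0,0.7,35,0,0,0,0.7,35,0,0,0,0.7]'|egrep 'eef|ft'
python3 -m creep '[35,-1,0,0,0.7,35,-1,0,0,0.7,35,-1,0,0,0.7,35,-1,0,0,0.7,35,-1,0,0,0.7,35,-1,0,0,0.7,35,-1,0,0,0.7,35,-1,0,0,0.7,35,-1,0,0,0.7,35,-1,0,0,0.7,25,-1,0,0,0.7,15,-1,0,0,0.7]'|egrep 'eef|ft'
python3 - <<'E'
from h import *
st=robot.get_state();print(st['eef_pos'])
s=snap('top','t2.png')
for p in ([551,-403.5,125],[562,-332,137]): print(hole(s,p,90,18))
c=s['color'][185:270,360:480,::-1];cv2.imwrite('pics/t2c.png',cv2.resize(np.ascontiguousarray(c),None,fx=5,fy=5,interpolation=cv2.INTER_CUBIC))
E
```

```text
time: 26.05
eef_pos: [561.5, -331.8, 88.8]
ft_force: [-0.5, -0.0, -0.0]
gripper_width: 0.692
finger_force: 0.0
eef_pos: [561.7, -115.1, 210.6]
ft_force: [0.4, -0.1, 0.2]
eef_pos: [548.4, 278.1, 210.9]
ft_force: [-1.2, -0.1, 0.0]
[548.35511314 278.13020443 210.94900111]
(array([446.2, 230.2]), array([  0,  11,  23,  18, 327], dtype=int32), array([ 548.5, -379.7]))
(array([429.5, 228. ]), array([  0,  11,  36,  22, 549], dtype=int32), array([ 552.7, -330.4]))
```

View pics/t2c.png

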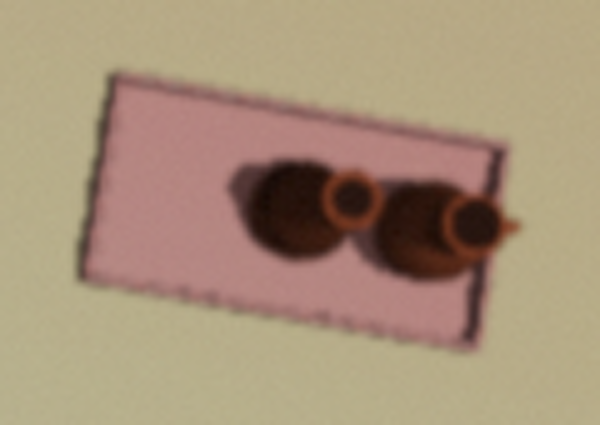

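Both pots stand in the tray: flask rim at (352,200) and jug rim at (473,225) in the crop, leaning only by perspective. Vase next.

```bash
python3 -m creep '[15,0,0,0,0.7,25,0,0,0,0.7,25,-1,0,0,0.7,15,0,0,0,0.7,5,0,0,0,0.7,0,0,0,0,0.7,0,0,0,0,0.7,0,0,0,0,0.7]'|egrep 'eef|ft'
python3 - <<'E'
from h import *
st=robot.get_state();print(st['eef_pos'],st['joints'])
w=snap('wrist')
for t in (70,85): print(hole(w,[546.2,377.8,138],t))
E
```

```text
eef_pos: [549.3, 356.2, 209.0]
ft_force: [-0.2, 0.4, 0.3]
[549.32355995 356.20337541 209.01314837] [-0.01563647  0.65945912 -0.90593067  1.54366745  0.54347138  1.20734978
 -1.0189713 ]
(array([319.1, 177.5]), array([  24,   25,   43,   42, 1383], dtype=int32), array([546.1, 377.7]))
(array([319.1, 177.5]), array([  24,   24,   44,   44, 1499], dtype=int32), array([546.1, 377.7]))
```

```bash
python3 -m creep '[7,-1,0,0,0.7,8,-1,0,0,0.7,7,-1,8,0,0.7,0,0,18,0,0.7,0,0,22,0,0.7,0,0,22,0,0.7,0,0,20,0,0.7,0,0,14,0,0.7,0,0,8,0,0.7,0,0,3,0,0.7,0,0,0,0,0.7,0,0,0,0,0.7]'|grep -v ori
python3 -m creep '[0,0,0,0,0.5,0,0,0,0,0.4,0,0,0,0,0.35,0,0,0,0,0.3,0,0,0,0,0.2,0,0,0,0,0.2,0,0,0,0,0.2,0,0,0,0,0.2,0,0,0,0,0.2]'|grep -v ori
```

```text
time: 29.82
eef_pos: [545.9, 380.9, 94.8]
ft_force: [-0.3, 0.7, 0.4]
gripper_width: 0.697
finger_force: 0.0
time: 30.57
eef_pos: [545.9, 380.4, 94.4]
ft_force: [1.1, 0.1, 4.1]
gripper_width: 0.4
finger_force: 30.0
```

Opening 0.40 is wider than the neck should give and the tool feels 4 N upward, so the fingertips bear on the shoulder. I'll regrip 4 mm higher.

```bash
python3 -m creep '[0,0,0,0,0.45,0,0,0,0,0.5,0,0,0,0,0.55,0,0,0,0,0.55,-2,0,-2,0,0.55,0,0,-2,0,0.55,0,0,0,0,0.55,0,0,0,0,0.45,0,0,0,0,0.4,0,0,0,0,0.35,0,0,0,0,0.3,0,0,0,0,0.2]'|grep -v ori
python3 -m creep '[0,0,0,0,0.2,0,0,0,0,0.2,0,0,0,0,0.2,0,0,0,0,0.2]'|grep -v ori
```

```text
time: 31.57
eef_pos: [545.7, 378.2, 98.0]
ft_force: [0.7, 0.2, 0.4]
gripper_width: 0.398
finger_force: 30.0
time: 31.9
eef_pos: [545.7, 378.2, 98.0]
ft_force: [-0.6, -0.1, 0.2]
gripper_width: 0.4
finger_force: 30.0
```

```bash
python3 -m creep '[0,0,-2,0,0.2,0,0,-4,0,0.2,0,0,-7,0,0.2,0,0,-10,0,0.2,0,0,-12,0,0.2,0,0,-14,0,0.2,0,0,-14,0,0.2,0,0,-12,0,0.2,0,0,-9,0,0.2,0,0,-5,0,0.2,0,0,-2,0,0.2,0,0,0,0,0.2]'|grep -v ori
python3 -m creep '[-4,0,0,0,0.2,-8,1,0,0,0.2,-12,1,0,0,0.2,-16,1,0,0,0.2,-20,1,0,0,0.2,-20,1,0,0,0.2,-20,1,0,0,0.2,-20,1,0,0,0.2,-20,1,0,0,0.2,-20,1,0,0,0.2,-20,1,0,0,0.2,-20,1,0,0,0.2]'|egrep 'eef|ft|width'
python3 -m creep '[-20,1,0,0,0.2,-20,1,0,0,0.2,-20,1,0,0,0.2,-20,1,0,0,0.2,-20,1,0,0,0.2,-20,1,0,0,0.2,-20,1,0,0,0.2,-20,1,0,0,0.2,-20,1,0,0,0.2,-20,1,0,0,0.2,-20,1,0,0,0.2,-20,1,0,0,0.2]'|egrep 'eef|ft|width'
python3 -m creep '[-20,1,0,0,0.2,-20,1,0,0,0.2,-20,1,0,0,0.2,-20,1,0,0,0.2,-20,0,0,0,0.2,-20,0,0,0,0.2,-20,0,0,0,0.2,-16,0,0,0,0.2,-12,0,0,0,0.2,-8,0,0,0,0.2,-4,0,0,0,0.2,0,0,0,0,0.2]'|egrep 'eef|ft|width'
python3 -m creep '[0,0,0,0,0.2,0,0,0,0,0.2]'
```

```text
time: 32.9
eef_pos: [545.7, 378.1, 189.4]
ft_force: [0.0, -0.7, -2.5]
gripper_width: 0.399
finger_force: 30.0
eef_pos: [556.2, 175.3, 188.4]
ft_force: [-0.2, 0.1, -1.7]
gripper_width: 0.399
eef_pos: [567.5, -64.4, 188.5]
ft_force: [0.6, 0.3, -2.7]
gripper_width: 0.394
eef_pos: [572.2, -242.7, 188.7]
ft_force: [0.1, 1.2, -2.1]
gripper_width: 0.4
time: 36.07
eef_pos: [572.8, -240.2, 189.0]
orientation: [-0.0, 0.706, 0.708, 0.0]
ft_force: [0.0, -0.2, -2.6]
gripper_width: 0.397
finger_force: 30.0
```

```bash
python3 -m creep '[-4,0,0,0,0.2,-6,0,0,0,0.2,-5,0,0,0,0.2,-3,0,4,0,0.2,0,0,8,0,0.2,0,0,12,0,0.2,0,0,14,0,0.2,0,0,14,0,0.2,0,0,14,0,0.2,0,0,11,0,0.2,0,0,7,0,0.2,0,0,4,0,0.2]'|egrep 'eef|ft|width'
python3 -m creep '[0,0,2,0,0.2,0,0,1,0,0.2,0,0,0.5,0,0.2,0,0,0,0,0.2,0,0,0,0,0.2]'|egrep 'eef|ft|width'
```

```text
eef_pos: [571.8, -259.4, 99.1]
ft_force: [0.0, 1.4, -2.0]
gripper_width: 0.4
eef_pos: [572.9, -260.0, 98.0]
ft_force: [0.7, 0.7, -2.3]
gripper_width: 0.396
```

```bash
python3 -m creep '[0,0,0.8,0,0.2,0,0,0.8,0,0.2,0,0,0.7,0,0.2,0,0,0,0,0.2,0,0,0,0,0.2]'|egrep 'eef|ft'
python3 -m creep '[0,0,0.4,0,0.2,0,0,0.3,0,0.2,0,0,0,0,0.2]'|egrep 'eef|ft'
```

```text
eef_pos: [572.5, -259.8, 95.1]
ft_force: [-0.0, -0.6, -2.3]
eef_pos: [572.9, -259.8, 94.9]
ft_force: [-1.4, -0.1, 1.3]
```

```bash
python3 -m creep '[0,0,0,0,0.42,0,0,0,0,0.46,0,0,0,0,0.5,0,0,0,0,0.6,0,0,0,0,0.7,0,0,0,0,0.7,0,0,0,0,0.7]'|egrep 'eef|ft|width'
python3 -m creep '[0,0,-5,0,0.7,0,0,-15,0,0.7,0,0,-25,0,0.7,0,0,-30,0,0.7,0,0,-25,0,0.7,15,0,-15,0,0.7,25,0,-5,0,1,35,0,0,0,1,35,0,0,0,1,35,0,0,0,1,35,0,0,0,1,35,0,0,0,1]'|egrep 'eef|ft'
python3 -m creep '[35,0,0,0,1,35,0,0,0,1,35,0,0,0,1,35,0,0,0,1,35,0,0,0,1,35,0,0,0,1,35,0,0,0,1,35,0,0,0,1,25,0,0,0,1,15,0,0,0,1,5,0,0,0,1,0,0,0,0,1]'|egrep 'eef|ft'
python3 -m creep '[0,0,0,-0.118,1,0,0,0,-0.118,1,0,0,0,-0.118,1,0,0,0,-0.118,1,0,0,0,-0.118,1,0,0,0,-0.118,1,0,0,0,-0.118,1,0,0,0,-0.118,1,0,0,0,-0.118,1,0,0,0,-0.118,1,0,0,0,-0.118,1,0,0,0,-0.118,1]' >/dev/null
python3 -m creep '[0,0,0,-0.118,1,0,0,0,-0.118,1,0,0,0,0,1,0,0,0,0,1]'
python3 - <<'E'
from h import *
st=robot.get_state();print(st['eef_pos'],st['joints'],rot(st['orientation'])[:2,:2])
s=snap('top','t3.png')
c=s['color'][185:270,360:480,::-1];cv2.imwrite('pics/t3c.png',cv2.resize(np.ascontiguousarray(c),None,fx=5,fy=5,interpolation=cv2.INTER_CUBIC))
w=snap('wrist','wb.png');print(proj(w,[574,311,70]))
E
```

```text
eef_pos: [572.5, -259.8, 94.4]
ft_force: [-0.5, -0.5, 0.1]
gripper_width: 0.69
eef_pos: [571.8, -41.9, 215.1]
ft_force: [0.9, 0.4, -0.2]
eef_pos: [570.9, 282.8, 214.9]
ft_force: [0.4, -1.5, 0.4]
time: 42.07
eef_pos: [572.8, 278.4, 214.2]
orientation: [-0.0, -0.038, 0.999, -0.0]
ft_force: [-0.1, -0.1, -0.1]
gripper_width: 0.997
finger_force: 0.0
[572.83352052 278.43951284 214.17639896] [ 0.28818905  0.81493066 -1.26281971  1.58166797  0.79264136  1.34169819
  0.5708182 ] [[-0.99713245 -0.07567486]
 [-0.07567447  0.99713222]]
[357.95620593 188.36289289]
```

```bash
python3 - <<'E'
import cv2,numpy as np
a=cv2.resize(cv2.imread('pics/wb.png')[60:360,200:500],(480,480),interpolation=cv2.INTER_CUBIC)
b=cv2.resize(cv2.imread('pics/t3c.png')[50:370],(300,160))
c=np.zeros((480,800,3),np.uint8);c[:,:480]=a;c[:160,490:790]=b
cv2.imwrite('pics/comp1.png',c)
E
```

```text
(no output)
```

View pics/comp1.png

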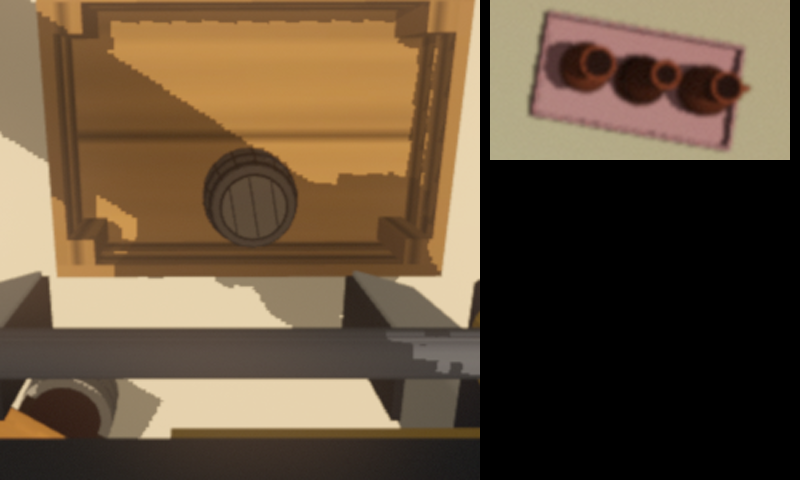

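All three pots stand upright in the tray. Barrel top is seen at pixel (358,189) against (358,188) predicted, so (574.4,311) holds. I go down around it, closing along the crate's y.

```bash
python3 -m creep '[-1,6,0,0,1,-1,10,5,0,1,-1,10,15,0,1,-1,6,20,0,1,0,0,25,0,1,0,0,25,0,1,0,0,20,0,1,0,0,14,0,1,0,0,6,0,1,0,0,0,0,1,0,0,0,0,1]'|egrep 'eef|ft|width'
```

```text
eef_pos: [574.0, 313.3, 85.1]
ft_force: [0.9, 0.6, -0.1]
gripper_width: 0.999
```

```bash
python3 -m creep '[0,-2,5,0,1,0,0,12,0,1,0,0,15,0,1,0,0,14,0,1,0,0,10,0,1,0,0,5,0,1,0,0,3,0,1,0,0,0,0,1,0,0,0,0,1,0,0,0,0,0.85,0,0,0,0,0.75,0,0,0,0,0.7]'|egrep 'eef|ft|width'
python3 -m creep '[0,0,0,0,0.67,0,0,0,0,0.64,0,0,0,0,0.6,0,0,0,0,0.55,0,0,0,0,0.5,0,0,0,0,0.4,0,0,0,0,0.4,0,0,0,0,0.4]'|egrep 'eef|ft|width|fin'
```

```text
eef_pos: [574.4, 310.6, 21.0]
ft_force: [-1.3, -0.2, 0.3]
gripper_width: 0.828
eef_pos: [574.1, 310.6, 20.6]
ft_force: [-0.2, 0.2, 1.9]
gripper_width: 0.61
finger_force: 30.0
```

Opening 0.61 (56 mm plus about 2 mm offset, so 58) matches the barrel. I lift it and carry it over the box.

```bash
python3 -m creep '[0,0,-2,0,0.4,0,0,-4,0,0.4,0,0,-8,0,0.4,0,0,-12,0,0.4,0,0,-16,0,0.4,0,0,-18,0,0.4,0,0,-18,0,0.4,0,0,-16,0,0.4,0,0,-12,0,0.4,0,0,-8,0,0.4,0,0,-4,0,0.4,0,0,0,0,0.4]'|egrep 'eef|ft|width|fin'
python3 -m creep '[1,-5,0,0,0.4,3,-10,0,0,0.4,4,-15,0,0,0.4,5,-20,0,0,0.4,5,-20,0,0,0.4,5,-20,0,0,0.4,5,-20,0,0,0.4,5,-20,0,0,0.4,5,-20,0,0,0.4,5,-20,0,0,0.4,5,-20,0,0,0.4,5,-20,0,0,0.4]'|egrep 'eef|ft|width|fin'
python3 -m creep '[5,-20,0,0,0.4,5,-20,0,0,0.4,5,-20,0,0,0.4,5,-15,0,0,0.4,5,-12,0,0,0.4,3,-8,0,0,0.4,1,-4,0,0,0.4,0,0,0,0,0.4,0,0,0,0,0.4,0,0,0,0,0.4]'|egrep 'eef|ft|width|fin'
python3 - <<'E'
from h import *
import pickle
w=snap('wrist','wbox.png');pickle.dump(w,open('wbox.pkl','wb'));t=snap('top','t4.png')
print(robot.get_state()['joints'])
d=pickle.load(open('s0.pkl','rb'))['top']
a=cv2.resize(cv2.imread('pics/wbox.png')[:300],(640,300))
b=cv2.resize(np.ascontiguousarray(d['color'][205:275,265:355,::-1]),None,fx=4,fy=4,interpolation=cv2.INTER_CUBIC)
c=np.zeros((590,640,3),np.uint8);c[:300]=a;c[305:585,:360]=b;cv2.imwrite('pics/comp2.png',c)
E
```

```text
eef_pos: [574.5, 310.5, 139.4]
ft_force: [-0.0, 0.7, -0.9]
gripper_width: 0.611
finger_force: 30.0
eef_pos: [537.1, 94.5, 137.4]
ft_force: [0.1, 0.3, -1.0]
gripper_width: 0.614
finger_force: 30.0
eef_pos: [517.5, -3.3, 138.5]
ft_force: [0.3, 0.0, -0.7]
gripper_width: 0.614
finger_force: 30.0
[ 0.91641184  0.78364695 -1.33287899  1.94357779  0.85284845  1.14458277
  0.88750658]
```

View pics/comp2.png

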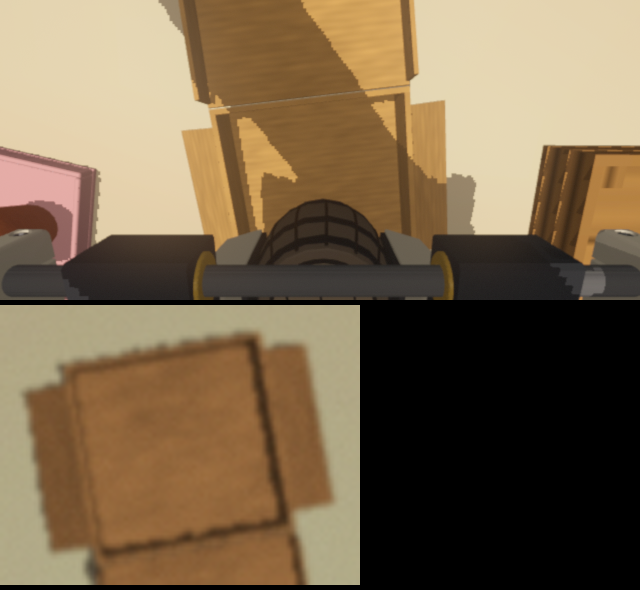

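```bash
python3 - <<'E'
from h import *
import pickle
np.set_printoptions(precision=1,suppress=True)
w=pickle.load(open('wbox.pkl','rb'))
A=atz(w,212,108,42);B=atz(w,410,85,42);print('hinge',A,B,np.linalg.norm(A-B))
e=(B-A)/np.linalg.norm(B-A);nx=np.array([e[1],-e[0],0]);print('yaw',np.arctan2(nx[1],nx[0]),'centre',(A+B)/2+73*nx)
t=pickle.load(open('s0.pkl','rb'))['top']
c=np.array([515.4,-3.7,0]);
for c in ([515.4,-3.7],[512,-4]):
  for th in (0.2,):
    X=np.array([np.cos(th),np.sin(th)]);Y=np.array([-X[1],X[0]])
    print(c,[proj(t,[*(np.array(c)+a*73*X+b*73*Y),42]) for a,b in((1,1),(1,-1),(-1,-1),(-1,1))])
    print('floor',[proj(t,[*(np.array(c)+a*69*X+b*69*Y),4]) for a,b in((1,1),(1,-1),(-1,-1),(-1,1))])
E
```

```text
hinge [455.7 -89.5  42. ] [428.2  52.1  42. ] 144.2749587800747
yaw 0.1916041219094409 centre [513.6  -4.8  42. ]
[515.4, -3.7] [array([280.1, 219.8]), array([329.2, 211. ]), array([338.3, 260.4]), array([288.6, 269.5])]
floor [array([282.4, 221.8]), array([327.6, 213.7]), array([336. , 259.1]), array([290.3, 267.5])]
[512, -4] [array([280.1, 221. ]), array([329.3, 212.2]), array([338.4, 261.6]), array([288.7, 270.7])]
floor [array([282.5, 222.9]), array([327.7, 214.8]), array([336. , 260.3]), array([290.4, 268.6])]
```

Hinge ends at (212,108) and (410,85) are 144 mm apart (should be 146). Box centre is (513.5,-4.5), agreeing between both cameras. Lowering.

```bash
python3 -m creep '[2,-1,2,0,0.4,2,0,6,0,0.4,0,0,12,0,0.4,0,0,16,0,0.4,0,0,18,0,0.4,0,0,18,0,0.4,0,0,16,0,0.4,0,0,12,0,0.4,0,0,8,0,0.4,0,0,5,0,0.4,0,0,2,0,0.4,0,0,0,0,0.4]'|egrep 'eef|ft|width|fin'
python3 -m creep '[0,0,2,0,0.4,0,0,1,0,0.4,0,0,0.5,0,0.4,0,0,0,0,0.4,0,0,0,0,0.4]'|egrep 'eef|ft|width|fin'
```

```text
eef_pos: [513.6, -5.4, 23.3]
ft_force: [-0.5, -0.4, -0.7]
gripper_width: 0.618
finger_force: 30.0
eef_pos: [513.7, -5.7, 20.2]
ft_force: [-0.6, 0.5, -0.4]
gripper_width: 0.613
finger_force: 30.0
```

```bash
python3 -m creep '[0,0.5,0.8,0,0.4,0,0.5,0.8,0,0.4,0,0,0.7,0,0.4,0,0,0.4,0,0.4,0,0,0,0,0.4,0,0,0,0,0.4]'|egrep 'eef|ft'
python3 -m creep '[0,0,0.5,0,0.4,0,0,0,0,0.4,0,0,0,0,0.4]'|egrep 'eef|ft'
python3 -m creep '[0,0,0.4,0,0.4,0,0,0,0,0.4,0,0,0,0,0.4]'|egrep 'eef|ft'
```

```text
eef_pos: [513.4, -4.5, 17.2]
ft_force: [0.3, -0.1, -2.2]
eef_pos: [513.5, -4.6, 16.7]
ft_force: [-0.5, 0.2, -0.8]
eef_pos: [513.5, -4.6, 16.5]
ft_force: [-0.5, -0.2, 2.5]
```

```bash
python3 -m creep '[0,0,0,0,0.63,0,0,0,0,0.66,0,0,0,0,0.7,0,0,0,0,0.75,0,0,0,0,0.75,0,0,0,0,0.75,0,0,0,0,0.75]'|egrep 'eef|ft|width|fin'
python3 -m creep '[0,0,-5,0,0.75,0,0,-15,0,0.75,0,0,-25,0,0.75,0,0,-30,0,0.7,0,0,-35,0,0.7,0,0,-35,0,0.7,0,0,-30,0,0.7,0,0,-18,0,0.7,0,0,-7,0,0.7,0,0,0,0.118,0.7,0,0,0,0.118,0.7]'|egrep 'eef|ft|width|fin'
python3 -m creep '[0,0,0,0.118,0.7,0,0,0,0.118,0.7,0,0,0,0.118,0.7,0,0,0,0.118,0.7,0,0,0,0.118,0.7,0,0,0,0.118,0.7,0,0,0,0.118,0.7,0,0,0,0.118,0.7,0,0,0,0.118,0.7,0,0,0,0.118,0.7,0,0,0,0.118,0.7,0,0,0,0.118,0.7]'
python3 -m creep '[-10,5,0,0,0.7,-20,5,0,0,0.7,-30,8,0,0,0.7,-35,8,0,0,0.7,-35,8,0,0,0.7,-35,8,0,0,0.7,-30,8,0,0,0.7,-20,5,0,0,0.7,-10,3,0,0,0.7,0,0,0,0,0.7,0,0,0,0,0.7,0,0,0,0,0.7]'
python3 - <<'E'
from h import *
import pickle
np.set_printoptions(precision=1,suppress=True)
print(robot.get_state()['joints'])
w=snap('wrist','wv.png')
pickle.dump(w,open('wv.pkl','wb'))
print(proj(w,[572.7,-259.8,135]))
for t in (60,75,90): print(hole(w,[572.7,-259.8,135],t))
t=snap('top','t5.png')
c=t['color'][200:270,265:355,::-1];c=cv2.resize(np.ascontiguousarray(c),None,fx=5,fy=5,interpolation=cv2.INTER_CUBIC);cv2.imwrite('pics/t5c.png',c)
E
```

```text
eef_pos: [513.5, -4.5, 16.3]
ft_force: [0.2, 0.7, -1.0]
gripper_width: 0.748
finger_force: 0.0
eef_pos: [513.3, -4.7, 216.2]
ft_force: [-0.1, 0.4, 0.1]
gripper_width: 0.702
finger_force: 0.0
time: 52.6
eef_pos: [512.7, -4.7, 215.5]
orientation: [-0.0, 0.709, 0.705, -0.001]
ft_force: [-0.2, 0.9, 0.7]
gripper_width: 0.701
finger_force: 0.0
time: 53.6
eef_pos: [571.3, -227.1, 216.2]
orientation: [-0.001, 0.706, 0.708, 0.0]
ft_force: [0.1, 0.7, -0.5]
gripper_width: 0.696
finger_force: 0.0
[ 1.   0.6 -1.   1.6  0.5  1.2 -0.1]
[325.6 244.4]
None
None
(array([325. , 277.2]), array([   0,   66,   90,   24, 2036], dtype=int32), array([ 572.3, -287.5]))
```

View pics/t5c.png

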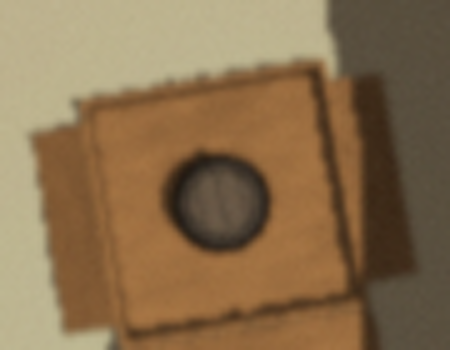

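The barrel stands upright mid-box, at (218,202) in the crop. Now the vase goes back first.

```bash
python3 -m creep '[-6,0,0,0,0.7,-10,1,0,0,0.7,-10,0,0,0,0.7,-5,0,0,0,0.7,0,0,0,0,0.7,0,0,0,0,0.7,0,0,15,0,0.7,0,0,20,0,0.7,0,0,10,0,0.7,0,0,0,0,0.7,0,0,0,0,0.7]'|egrep 'eef|ft'
```

```text
eef_pos: [571.9, -259.9, 170.4]
ft_force: [0.6, -0.2, 1.0]
```

```bash
python3 -m creep '[0,0.7,8,0,0.7,0,0,15,0,0.7,0,0,18,0,0.7,0,0,16,0,0.7,0,0,11,0,0.7,0,0,5,0,0.7,0,0,2,0,0.7,0,0,0,0,0.7,0,0,0,0,0.7,0,0,0,0,0.55,0,0,0,0,0.48,0,0,0,0,0.42]'|egrep 'eef|ft|width'
python3 -m creep '[0,0,0,0,0.38,0,0,0,0,0.34,0,0,0,0,0.3,0,0,0,0,0.2,0,0,0,0,0.2,0,0,0,0,0.2]'|egrep 'eef|ft|width|fin'
```

```text
eef_pos: [573.5, -260.8, 97.0]
ft_force: [0.1, -0.2, -0.2]
gripper_width: 0.529
eef_pos: [573.5, -260.6, 96.6]
ft_force: [0.2, 0.1, 1.7]
gripper_width: 0.401
finger_force: 30.0
```

```bash
python3 -m creep '[0,0,-2,0,0.2,0,0,-4,0,0.2,0,0,-7,0,0.2,0,0,-10,0,0.2,0,0,-12,0,0.2,0,0,-14,0,0.2,0,0,-14,0,0.2,0,0,-12,0,0.2,0,0,-9,0,0.2,0,0,-5,0,0.2,0,0,-3,0,0.2,0,0,0,0,0.2]'|egrep 'eef|ft|width'
python3 -m creep '[4,0,0,0,0.2,8,-1,0,0,0.2,12,-1,0,0,0.2,16,-1,0,0,0.2,20,-1,0,0,0.2,20,-1,0,0,0.2,20,-1,0,0,0.2,20,-1,0,0,0.2,20,-1,0,0,0.2,20,-1,0,0,0.2,20,-1,0,0,0.2,20,-1,0,0,0.2]'|egrep 'eef|ft|width'
python3 -m creep '[20,-1,0,0,0.2,20,-1,0,0,0.2,20,-1,0,0,0.2,20,-1,0,0,0.2,20,-1,0,0,0.2,20,-1,0,0,0.2,20,-1,0,0,0.2,20,-1,0,0,0.2,20,-1,0,0,0.2,20,-1,0,0,0.2,20,-1,0,0,0.2,20,-1,0,0,0.2]'|egrep 'eef|ft|width'
python3 -m creep '[20,-1,0,0,0.2,20,-1,0,0,0.2,20,-1,0,0,0.2,20,-1,0,0,0.2,20,0,0,0,0.2,20,0,0,0,0.2,20,0,0,0,0.2,16,0,0,0,0.2,12,0,0,0,0.2,8,0,0,0,0.2,4,0,0,0,0.2,0,0,0,0,0.2]'|egrep 'eef|ft|width'
python3 -m creep '[0,0,0,0,0.2,0,0,0,0,0.2,0,0,0,0,0.2]'
```

```text
eef_pos: [573.3, -260.7, 188.9]
ft_force: [0.7, -0.9, -2.5]
gripper_width: 0.397
eef_pos: [561.2, -57.4, 188.3]
ft_force: [0.1, 0.3, -2.1]
gripper_width: 0.399
eef_pos: [548.4, 182.2, 188.2]
ft_force: [1.6, 0.8, -2.8]
gripper_width: 0.401
eef_pos: [545.4, 360.5, 188.3]
ft_force: [0.1, -0.3, -3.0]
gripper_width: 0.398
time: 60.37
eef_pos: [546.7, 358.1, 188.2]
orientation: [0.0, 0.708, 0.706, -0.0]
ft_force: [0.2, 0.6, -3.4]
gripper_width: 0.399
finger_force: 30.0
```

```bash
python3 -m creep '[4,0,0,0,0.2,6,0,0,0,0.2,5,-1,0,0,0.2,3,0,4,0,0.2,0,0,8,0,0.2,0,0,12,0,0.2,0,0,14,0,0.2,0,0,14,0,0.2,0,0,14,0,0.2,0,0,10,0,0.2,0,0,5,0,0.2,0,0,2,0,0.2]'|egrep 'eef|ft|width'
python3 -m creep '[0,0,0,0,0.2,0,0,0,0,0.2,0,0,0,0,0.2]'|egrep 'eef|ft|width'
```

```text
eef_pos: [544.5, 376.9, 103.6]
ft_force: [-1.3, 0.1, -3.0]
gripper_width: 0.398
eef_pos: [545.6, 378.0, 106.3]
ft_force: [0.1, -0.2, -2.2]
gripper_width: 0.4
```

```bash
python3 -m creep '[-0.5,0,1.5,0,0.2,0,0,1.5,0,0.2,0,0,1,0,0.2,0,0,0.7,0,0.2,0,0,0,0,0.2,0,0,0,0,0.2]'|egrep 'eef|ft'
python3 -m creep '[0,0,0.6,0,0.2,0,0,0.5,0,0.2,0,0,0,0,0.2,0,0,0,0,0.2]'|egrep 'eef|ft'
python3 -m creep '[0,0,0.4,0,0.2,0,0,0,0,0.2,0,0,0,0,0.2]'|egrep 'eef|ft'
```

```text
eef_pos: [545.1, 376.9, 100.6]
ft_force: [0.2, 0.1, -2.7]
eef_pos: [545.2, 377.1, 99.7]
ft_force: [-1.0, 0.3, -1.1]
eef_pos: [545.3, 377.3, 99.6]
ft_force: [-0.3, 0.1, 2.3]
```

```bash
python3 -m creep '[0,0,0,0,0.42,0,0,0,0,0.46,0,0,0,0,0.5,0,0,0,0,0.6,0,0,0,0,0.7,0,0,0,0,0.7,0,0,0,0,0.7]'|egrep 'eef|ft|width'
python3 -m creep '[0,0,-5,0,0.7,0,0,-15,0,0.7,0,0,-25,0,0.7,0,0,-30,0,0.7,0,0,-25,0,0.7,-15,0,-15,0,0.7,-25,0,0,0,0.7,-35,1,0,0,0.7,-35,1,0,0,0.7,-35,1,0,0,0.7,-35,1,0,0,0.7,-35,1,0,0,0.7]'|egrep 'eef|ft'
python3 - <<'E'
from h import *
t=snap('top','t6.png')
for th in (70,90): print(hole(t,[545.5,377.5,138],th,15))
E
python3 -m creep '[-15,1,0,0,0.7,-30,1,0,0,0.7,-35,1,0,0,0.7,-35,1,0,0,0.7,-35,1,0,0,0.7,-35,1,0,0,0.7,-35,1,0,0,0.7,-35,1,0,0,0.7,-35,1,0,0,0.7,-35,1,0,0,0.7,-35,1,0,0,0.7,-35,1,0,0,0.7]'|egrep 'eef|ft'
python3 -m creep '[-30,0,0,0,0.7,-25,0,0,0,0.7,-15,0,0,0,0.7,-10,0,0,0,0.7,-5,0,0,0,0.7,0,0,0,0,0.7,0,0,0,0,0.7,0,0,0,0,0.7]'
```

```text
eef_pos: [545.1, 376.9, 99.0]
ft_force: [0.6, -0.8, -0.6]
gripper_width: 0.688
eef_pos: [550.2, 160.7, 215.6]
ft_force: [0.9, -0.4, 0.4]
(array([166.9, 224.7]), array([ 9, 10, 11, 10, 89], dtype=int32), array([545.9, 379.5]))
(array([170.2, 224.6]), array([  8,   0,  22,  30, 431], dtype=int32), array([546.3, 370.7]))
eef_pos: [562.5, -234.6, 215.7]
ft_force: [1.2, -0.3, -0.2]
time: 66.0
eef_pos: [562.7, -315.7, 214.5]
orientation: [-0.0, 0.706, 0.708, 0.0]
ft_force: [1.1, 0.4, 0.2]
gripper_width: 0.698
finger_force: 0.0
```

```bash
python3 - <<'E'
from h import *
import pickle
d=pickle.load(open('s0.pkl','rb'))['top'];print(hole(d,[545.5,377.5,138],70,15))
E
python3 -m creep '[-5,-1,0,0,0.7,-7,0,0,0,0.7,-3,0,5,0,0.7,0,0,18,0,0.7,0,0,20,0,0.7,0,0,5,0,0.7,0,0,0,0,0.7,0,0,0,0,0.7,0,0,0,0,0.7]'|egrep 'eef|ft'
```

```text
(array([166.9, 224.3]), array([ 9, 10, 11, 10, 86], dtype=int32), array([547. , 379.5]))
eef_pos: [561.9, -333.2, 167.2]
ft_force: [-0.2, 0.2, 0.2]
```

The vase is back within about 1 mm: top-view mouth (166.9,224.7) against (166.9,224.3) before. Flask next.

```bash
python3 -m creep '[1.3,0,8,0,0.7,0,0,16,0,0.7,0,0,18,0,0.7,0,0,16,0,0.7,0,0,11,0,0.7,0,0,5,0,0.7,0,0,2,0,0.7,0,0,0,0,0.7,0,0,0,0,0.7,0,0,0,0,0.55,0,0,0,0,0.48,0,0,0,0,0.42]'|egrep 'eef|ft|width'
python3 -m creep '[0,0,0,0,0.38,0,0,0,0,0.34,0,0,0,0,0.3,0,0,0,0,0.25,0,0,0,0,0.2,0,0,0,0,0.2,0,0,0,0,0.2]'|egrep 'eef|ft|width|fin'
```

```text
eef_pos: [561.5, -332.0, 90.8]
ft_force: [-0.9, 0.4, 0.2]
gripper_width: 0.529
eef_pos: [561.5, -331.8, 90.4]
ft_force: [0.8, -0.0, 1.9]
gripper_width: 0.33
finger_force: 30.0
```

```bash
python3 -m creep '[0,0,-2,0,0.2,0,0,-4,0,0.2,0,0,-7,0,0.2,0,0,-10,0,0.2,0,0,-12,0,0.2,0,0,-14,0,0.2,0,0,-14,0,0.2,0,0,-12,0,0.2,0,0,-9,0,0.2,0,0,-5,0,0.2,0,0,-3,0,0.2,0,0,0,0,0.2]'|egrep 'eef|ft|width'
python3 -m creep '[4,0,0,0,0.2,8,-1,0,0,0.2,12,-1,0,0,0.2,16,-2,0,0,0.2,20,-2,0,0,0.2,20,-2,0,0,0.2,20,-2,0,0,0.2,20,-2,0,0,0.2,20,-2,0,0,0.2,20,-2,0,0,0.2,20,-2,0,0,0.2,20,-2,0,0,0.2]'|egrep 'eef|ft|width'
python3 -m creep '[20,-2,0,0,0.2,20,-2,0,0,0.2,20,-2,0,0,0.2,20,-2,0,0,0.2,20,-2,0,0,0.2,20,-2,0,0,0.2,20,-2,0,0,0.2,20,-2,0,0,0.2,20,-2,0,0,0.2,20,-2,0,0,0.2,20,-2,0,0,0.2,20,-2,0,0,0.2]'|egrep 'eef|ft|width'
python3 -m creep '[20,-2,0,0,0.2,20,-2,0,0,0.2,20,-2,0,0,0.2,20,-2,0,0,0.2,20,-2,0,0,0.2,20,-2,0,0,0.2,20,-2,0,0,0.2,16,-1,0,0,0.2,12,-1,0,0,0.2,8,0,0,0,0.2,4,0,0,0,0.2,0,0,0,0,0.2]'|egrep 'eef|ft|width'
python3 -m creep '[0,0,0,0,0.2,0,0,0,0,0.2,0,0,0,0,0.2]'
```

```text
eef_pos: [561.3, -331.9, 182.7]
ft_force: [0.5, -0.4, -2.7]
gripper_width: 0.333
eef_pos: [540.1, -128.7, 182.0]
ft_force: [-0.4, 0.2, -2.4]
gripper_width: 0.332
eef_pos: [515.3, 110.7, 182.0]
ft_force: [1.4, 0.4, -2.3]
gripper_width: 0.334
eef_pos: [500.0, 289.6, 182.1]
ft_force: [0.7, 0.0, -2.5]
gripper_width: 0.333
time: 72.58
eef_pos: [501.4, 287.1, 182.0]
orientation: [0.0, 0.708, 0.707, -0.0]
ft_force: [-0.2, 0.2, -2.0]
gripper_width: 0.332
finger_force: 30.0
```

```bash
python3 -m creep '[3,0,0,0,0.2,5,0,0,0,0.2,5,-1,0,0,0.2,3,0,4,0,0.2,0,0,8,0,0.2,0,0,12,0,0.2,0,0,14,0,0.2,0,0,14,0,0.2,0,0,14,0,0.2,0,0,10,0,0.2,0,0,5,0,0.2,0,0,2,0,0.2]'>/dev/null
python3 -m creep '[0,0,0,0,0.2,0,0,0,0,0.2,0,0,0,0,0.2]'|egrep 'eef|ft|width'
```

```text
eef_pos: [500.7, 304.7, 99.9]
ft_force: [0.1, -0.5, -1.5]
gripper_width: 0.333
```

```bash
python3 -m creep '[0,-0.3,1.5,0,0.2,0,0,1.5,0,0.2,0,0,1,0,0.2,0,0,0.7,0,0.2,0,0,0,0,0.2,0,0,0,0,0.2]'|egrep 'eef|ft'
python3 -m creep '[0,0,0.5,0,0.2,0,0,0.4,0,0.2,0,0,0,0,0.2,0,0,0,0,0.2]'|egrep 'eef|ft'
python3 -m creep '[0,0,0.4,0,0.2,0,0,0,0,0.2,0,0,0,0,0.2]'|egrep 'eef|ft'
```

```text
eef_pos: [499.8, 304.2, 94.4]
ft_force: [0.2, 0.6, -0.8]
eef_pos: [499.8, 304.2, 93.5]
ft_force: [-0.2, 0.1, -2.6]
eef_pos: [500.0, 304.4, 93.3]
ft_force: [0.1, -1.2, -0.9]
```

```bash
python3 -m creep '[0,0,0.3,0,0.2,0,0,0,0,0.2,0,0,0,0,0.2]'|egrep 'eef|ft'
```

```text
eef_pos: [500.2, 304.4, 93.2]
ft_force: [-0.3, -0.3, 2.1]
```

```bash
python3 -m creep '[0,0,0,0,0.38,0,0,0,0,0.42,0,0,0,0,0.5,0,0,0,0,0.6,0,0,0,0,0.7,0,0,0,0,0.7,0,0,0,0,0.7]'|egrep 'eef|ft|width'
python3 -m creep '[0,0,-5,0,0.7,0,0,-15,0,0.7,0,0,-25,0,0.7,0,0,-30,0,0.7,0,0,-25,0,0.7,-15,0,-15,0,0.7,-25,2,0,0,0.7,-35,2,0,0,0.7,-35,2,0,0,0.7,-35,2,0,0,0.7,-35,2,0,0,0.7,-35,2,0,0,0.7]'|egrep 'eef|ft'
python3 - <<'E'
from h import *
import pickle
t=snap('top','t7.png');d=pickle.load(open('s0.pkl','rb'))['top']
for s in (d,t):
  for p in ([500.5,302.5,140],[546,378,138]): print(hole(s,p,70,15))
E
python3 -m creep '[-15,2,0,0,0.7,-30,2,0,0,0.7,-35,2,0,0,0.7,-35,2,0,0,0.7,-35,2,0,0,0.7,-35,2,0,0,0.7,-35,2,0,0,0.7,-35,2,0,0,0.7,-35,2,0,0,0.7,-35,2,0,0,0.7,-35,2,0,0,0.7,-35,2,0,0,0.7]'|egrep 'eef|ft'
python3 -m creep '[-30,2,0,0,0.7,-25,2,0,0,0.7,-20,2,0,0,0.7,-15,2,0,0,0.7,-10,2,0,0,0.7,-5,0,0,0,0.7,0,0,0,0,0.7,0,0,0,0,0.7,0,0,0,0,0.7]'
```

```text
eef_pos: [499.8, 304.2, 92.7]
ft_force: [-0.3, 0.4, 0.1]
gripper_width: 0.691
eef_pos: [511.9, 87.9, 209.2]
ft_force: [0.6, -0.0, 0.4]
(array([204. , 243.3]), array([ 16,   6,  14,  22, 229], dtype=int32), array([498.1, 277.4]))
(array([166.9, 224.3]), array([10, 10, 11, 10, 86], dtype=int32), array([547. , 379.5]))
(array([204.1, 243.3]), array([ 16,   6,  14,  22, 223], dtype=int32), array([498.1, 277. ]))
(array([166.9, 224.8]), array([10, 10, 11, 10, 88], dtype=int32), array([545.7, 379.5]))
eef_pos: [536.1, -307.3, 209.3]
ft_force: [0.9, -0.3, 0.5]
time: 78.55
eef_pos: [546.3, -409.0, 208.2]
orientation: [-0.0, 0.706, 0.708, 0.0]
ft_force: [0.9, -0.7, 0.2]
gripper_width: 0.698
finger_force: 0.0
```

The flask is back with an identical top-view signature. Jug next.

```bash
python3 -m creep '[3,2,5,0,0.7,2,2,15,0,0.7,0,0,20,0,0.7,0,0,10,0,0.7,0,0,0,0,0.7,0,0,0,0,0.7,0,0,0,0,0.7]'|egrep 'eef|ft'
```

```text
eef_pos: [550.4, -405.6, 158.3]
ft_force: [-0.2, -0.7, 0.1]
```

```bash
python3 -m creep '[1.7,0,8,0,0.7,0,0,16,0,0.7,0,0,18,0,0.7,0,0,16,0,0.7,0,0,10,0,0.7,0,0,5,0,0.7,0,0,2,0,0.7,0,0,0,0,0.7,0,0,0,0,0.7,0,0,0,0,0.55,0,0,0,0,0.48,0,0,0,0,0.42]'|egrep 'eef|ft|width'
python3 -m creep '[0,0,0,0,0.38,0,0,0,0,0.34,0,0,0,0,0.3,0,0,0,0,0.25,0,0,0,0,0.2,0,0,0,0,0.2,0,0,0,0,0.2]'|egrep 'eef|ft|width|fin'
```

```text
eef_pos: [550.2, -404.3, 83.6]
ft_force: [-0.2, 0.2, 0.1]
gripper_width: 0.532
eef_pos: [550.1, -404.2, 83.1]
ft_force: [0.6, 0.6, 1.7]
gripper_width: 0.371
finger_force: 30.0
```

```bash
python3 -m creep '[0,0,-2,0,0.2,0,0,-4,0,0.2,0,0,-7,0,0.2,0,0,-10,0,0.2,0,0,-12,0,0.2,0,0,-14,0,0.2,0,0,-14,0,0.2,0,0,-12,0,0.2,0,0,-9,0,0.2,0,0,-5,0,0.2,0,0,-3,0,0.2,0,0,0,0,0.2]'|egrep 'eef|ft|width'
python3 -m creep '[4,0,0,0,0.2,8,0,0,0,0.2,12,0,0,0,0.2,16,0,0,0,0.2,20,0,0,0,0.2,20,0,0,0,0.2,20,0,0,0,0.2,20,0,0,0,0.2,20,0,0,0,0.2,20,0,0,0,0.2,20,0,0,0,0.2,20,0,0,0,0.2]'|egrep 'eef|ft|width'
python3 -m creep '[20,0,0,0,0.2,20,0,0,0,0.2,20,0,0,0,0.2,20,0,0,0,0.2,20,0,0,0,0.2,20,0,0,0,0.2,20,0,0,0,0.2,20,0,0,0,0.2,20,0,0,0,0.2,20,0,0,0,0.2,20,0,0,0,0.2,20,0,0,0,0.2]'|egrep 'eef|ft|width'
python3 -m creep '[20,1,0,0,0.2,20,1,0,0,0.2,20,1,0,0,0.2,20,1,0,0,0.2,20,0,0,0,0.2,20,0,0,0,0.2,20,0,0,0,0.2,16,0,0,0,0.2,12,0,0,0,0.2,8,0,0,0,0.2,4,0,0,0,0.2,0,0,0,0,0.2]'|egrep 'eef|ft|width'
python3 -m creep '[0,0,0,0,0.2,0,0,0,0,0.2,0,0,0,0,0.2]'
```

```text
eef_pos: [550.0, -404.2, 175.5]
ft_force: [0.2, 0.2, -2.7]
gripper_width: 0.364
eef_pos: [549.2, -200.8, 174.7]
ft_force: [0.8, 1.5, -2.8]
gripper_width: 0.366
eef_pos: [548.3, 38.6, 174.7]
ft_force: [0.1, -0.8, -1.7]
gripper_width: 0.369
eef_pos: [553.2, 217.0, 174.8]
ft_force: [0.6, -0.3, -1.8]
gripper_width: 0.369
time: 84.97
eef_pos: [554.2, 214.6, 174.6]
orientation: [0.0, 0.708, 0.706, -0.0]
ft_force: [-0.0, -0.3, -1.8]
gripper_width: 0.367
finger_force: 30.0
```

```bash
python3 -m creep '[4,0,0,0,0.2,7,1,0,0,0.2,7,0,0,0,0.2,4,0,4,0,0.2,0,0,8,0,0.2,0,0,12,0,0.2,0,0,14,0,0.2,0,0,14,0,0.2,0,0,13,0,0.2,0,0,9,0,0.2,0,0,5,0,0.2,0,0,2,0,0.2]'>/dev/null
python3 -m creep '[0,0,0,0,0.2,0,0,0,0,0.2,0,0,0,0,0.2]'|egrep 'eef|ft|width'
```

```text
eef_pos: [555.4, 238.3, 94.6]
ft_force: [-0.6, 0.3, -2.5]
gripper_width: 0.366
```

```bash
python3 -m creep '[0,0,2,0,0.2,0,0,2,0,0.2,0,0,1.5,0,0.2,0,0,0.8,0,0.2,0,0,0,0,0.2,0,0,0,0,0.2]'|egrep 'eef|ft'
python3 -m creep '[0,0,0.6,0,0.2,0,0,0.5,0,0.2,0,0,0,0,0.2,0,0,0,0,0.2]'|egrep 'eef|ft'
python3 -m creep '[0,0,0.4,0,0.2,0,0,0,0,0.2,0,0,0,0,0.2]'|egrep 'eef|ft'
```

```text
eef_pos: [554.8, 237.9, 87.5]
ft_force: [-0.3, -1.1, -2.1]
eef_pos: [554.8, 237.9, 86.4]
ft_force: [0.4, -0.2, -2.7]
eef_pos: [554.9, 238.0, 86.1]
ft_force: [0.5, 0.2, -2.3]
```

```bash
python3 -m creep '[0,0,0.4,0,0.2,0,0,0,0,0.2,0,0,0,0,0.2]'|egrep 'eef|ft'
```

```text
eef_pos: [555.1, 238.1, 86.0]
ft_force: [-0.1, -0.5, 1.8]
```

Contact. I release, retreat toward -y, then check.

```bash
python3 -m creep '[0,0,0,0,0.4,0,0,0,0,0.45,0,0,0,0,0.5,0,0,0,0,0.6,0,0,0,0,0.7,0,0,0,0,0.7,0,0,0,0,0.7]'|egrep 'eef|ft|width'
python3 -m creep '[0,0,-5,0,0.7,0,0,-15,0,0.7,0,0,-25,0,0.7,0,0,-30,0,0.7,0,0,-30,0,0.7,-15,0,-30,0,0.7,-25,0,-30,0,0.7,-35,0,-30,0,0.7,-35,0,-15,0,0.7,-35,0,0,0,0.7,-35,0,0,0,0.7,-35,0,0,0,0.7]'|egrep 'eef|ft'
python3 -m creep '[-20,0,0,0,0.7,-30,0,0,0,0.7,-35,0,0,0,0.7,-35,0,0,0,0.7,-35,0,0,0,0.7,-30,0,0,0,0.7,-20,0,0,0,0.7,-10,0,0,0,0.7,0,0,0,0,0.7,0,0,0,0,0.7,0,0,0,0,0.7]'
python3 - <<'E'
from h import *
import pickle
t=snap('top','t8.png');s=snap('scene','s8.png');d=pickle.load(open('s0.pkl','rb'))
for z in (d['top'],t):
  for p in ([555,237.5,128],[500.5,302.5,140],[546,378,138]): print(hole(z,p,70,15))
K=lambda im:cv2.resize(np.ascontiguousarray(im[:,:,::-1]),None,fx=2.6,fy=2.6,interpolation=cv2.INTER_CUBIC)
A=[K(x['scene']['color'][190:310,365:515]) for x in (d,{'scene':s})]
B=[cv2.resize(np.ascontiguousarray(x[130:310,145:335,::-1]),(390,270)) for x in (d['top']['color'],t['color'])]
cv2.imwrite('pics/final.png',np.vstack([np.hstack(A),np.hstack(B)]))
E
```

```text
eef_pos: [554.8, 237.9, 85.5]
ft_force: [0.5, -0.5, -0.2]
gripper_width: 0.691
eef_pos: [554.8, 25.1, 294.7]
ft_force: [0.7, -0.3, -1.1]
time: 90.05
eef_pos: [555.1, -186.0, 293.4]
orientation: [0.0, 0.706, 0.708, 0.0]
ft_force: [0.1, 0.2, -0.1]
gripper_width: 0.701
finger_force: 0.0
(array([220.5, 222.3]), array([11, 10,  8,  9, 61], dtype=int32), array([556.1, 238.3]))
(array([204. , 243.3]), array([ 16,   6,  14,  22, 229], dtype=int32), array([498.1, 277.4]))
(array([166.9, 224.3]), array([10, 10, 11, 10, 86], dtype=int32), array([547. , 379.5]))
None
(array([204.3, 243.3]), array([ 17,   6,  13,  22, 208], dtype=int32), array([498.3, 276.4]))
(array([166.9, 224.7]), array([10, 10, 10, 10, 77], dtype=int32), array([545.9, 379.7]))
```

View pics/final.png

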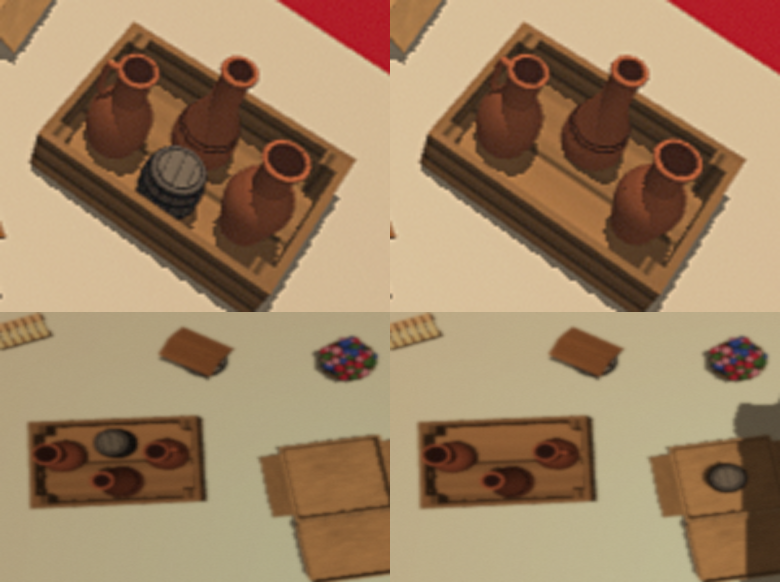

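The before-and-after picture shows all three pots upright where they stood. Rims in the left and right panels match: jug (139,71) and (529,71), flask (239,71) and (629,71), vase (287,161) and (678,159), each with the 390 px panel offset. The barrel is upright mid-box at (726,477), and the well and flowers haven't moved. Handing in.

```bash
python3 -c "from bench import workorder;print(workorder.sign_off())"
```

```text
the job is handed in; nothing more can be done
None
```

The barrel stands upright in the middle of the mailing box, all three pots are back upright in the crate where they stood (vase within about 1 mm, flask and jug matching by picture), nothing was dropped, and the job was handed in at about 90 s.

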